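# Back off the ratchet clamp and load the next rail blank

## Task

The ratchet clamp on the bench is wound shut: lift its holding pawl off the ratchet wheel and throw it right over so that it stays out, then wind the crank back until the jaw is fully open. Take the narrower of the two aluminium rail blanks, lay it flat between the jaw and the anvil and slide it gently endways into the blind pocket until it is fully home against the hidden stop. Leave the clamp fully open with the rail released in it and the pawl tipped back down on the wheel, so that it is ready for winding on, and leave the wider rail and the other things on the bench where they are.

Things in the scene. Friction and masses are not known exactly. Their poses are not given: they have to be found in the camera images.
- clamp: Ratchet side clamp bolted to the bench: grey base plate 215 x 163 x 12 mm. Its frame (all 'clamp' lengths below, mm): origin at bench height; x from anvil to crank end (away from the robot, turned up to 0.3 rad), y to the left, z up. Plate x -118..97, y -75..88, top z 12. Housing x -26..62, y -24..24, top z 78. Wheel radius 44, y 52..62. Bearing plate y 40..48 and pawl ear.
- jaw_face (a point): Middle of the moving jaw's face, which looks to clamp -x: steel block y -20..20, z 13..50. Face at clamp x -84 when joint wheel = 0, x -57.6 when fully open. Facing it the fixed anvil: face at x -88.5, y -21..21, z 12..40 (right corner bevelled). The rail lies flat on the base plate between the two, along clamp y, centre line x -75.
- pocket_mouth (a point): Middle of the floor edge of the blind pocket's mouth, clamp (-75, 28, 12); the rail goes in along clamp +y. 26.5 mm wide (lead-in from 36 over the first 8 mm), 24 high, 40 deep: hidden stop at y 68. Block outside x -104..-46, y 28..80, top z 54. Narrow rail home: its centre at y 3; its right end, y -62..-21, sticks out past the jaw for the fingers.
- wheel (a joint): Angle of ratchet wheel and crank, rad: 0 (jaw closed) to 2.2 (end stop, jaw fully open). Grows as it is turned backwards: top of the wheel and crank handle move towards the robot (clamp -x). The jaw moves 12 mm per rad. Friction holds it where it is left (about 3 to 5 N at the handle). With the pawl down it turns only forwards, towards 0.
- crank_axle (a point): Point on the wheel's axle, clamp (10, 104, 64), level with the middle of the crank handle.
- crank_grip (a point): Middle of the crank handle: black, round, 21 mm thick, 50 mm long (clamp y 79..129), parallel to clamp y, spins freely on its pin, 55 mm from the axle. At joint wheel = w it stands at angle 1.1 - w from straight above the axle, positive towards clamp +x (always in the upper half). Grip it from above, fingers closing along clamp x, and lead it round without turning the gripper.
- pawl (a joint): Angle of the holding pawl, rad: 0 to 0.2 when it rests in or on the wheel's teeth by its own weight; grows as its tip is lifted up and over towards the robot (clamp -x). Past about 1.8 it falls over by itself to its stop at 2.6 and stays out; let go earlier, it falls back on the wheel.
- pawl_hinge (a point): Point on the pawl's pivot axis (parallel to clamp y), clamp (-50, 30, 118), level with the middle of the lifting pin.
- pawl_pin (a point): Middle of the pawl's lifting pin: steel, round, 10 mm thick, parallel to clamp y, from the pawl (y 53) to a 14 mm head at its free right end (y 14..18), 45.2 mm from the pivot axis. At joint pawl = p it lies from the pivot at p - 0.178 rad above clamp +x. Grip it from above, fingers closing along clamp x, and lead it round the pivot without turning the gripper.
- narrow_rail: The narrower rail blank: milled aluminium bar 130 x 22 x 20 mm, about 0.16 kg, lying on the bench to the right of the clamp; both ends alike, stepped down by 2 mm all round over the last 3 mm. Origin at the middle of its underside, x along its length, y across its 22 mm width.
- wide_rail: The other rail blank, alike but 32 mm wide (130 x 32 x 20 mm), too wide for the pocket; it stays where it lies. Origin at the middle of its underside, x along its length.
- oiler: small amber oil bottle with a red needle spout, about 30 mm across and 86 mm tall, behind and to the right of the clamp; a bystander (origin at the middle of its underside)
- spare_camera: pocket camera 133 x 76 x 76 mm standing behind the clamp on the left; a bystander (origin at the middle of its underside)
- screwdriver: green-handled screwdriver 147 mm long, lying along the foot of the partition on the left; a bystander (origin at the middle of its underside)
- shell: black moulded camera cover, an open box 40 x 60 x 30 mm, at the front left beside the partition; a bystander (origin at the middle of its underside)

How it is judged:
By the outcome, as a careful person would: the job done as asked, in the order asked, and still so for the second after the job is handed in, with the robot touching nothing.
It also fails if it takes over 69 s, if anything falls off the work surface, if the arm or the gripper's body presses on something with over 40 N, if the wrist force passes 120 N, or if a joint passes its speed limit or range.

## Robot

A 6-joint arm with a two-finger parallel gripper is mounted at the origin on a cart in front of the work surface, level with it; the furniture and walls round the work are solid. World frame = base frame: x ahead of the robot, y to its left, z up, the work surface at z = 0. Lengths are in m, angles in rad, forces in N, time in s.
With the tool pointing down it reaches from about 0.375 to 0.975 m from the base axis. Payload 3.8 kg.
Tool frame: the origin (TCP) lies midway between the tips of the shut fingers; the grasp point (between the pads) lies 19 mm behind it; z points along the fingers, y is the line along which they close (so a half turn about z gives the same grasp; the last joint's range is limited). The gripper opens to 85 mm and grips with 20 to 120 N. Pads are 22 mm wide; open, the fingers measure 114 mm over their backs; the gripper's body (76 mm by 85 mm) begins 54 mm behind the grasp point. The pads swing forward as they close: fully open they stand 13 mm farther back than shut.
Start: joints at [-1.158, 0.264, 1.604, -0, 1.274, -0.037], TCP at [0.293, -0.608, 0.231] pointing down, gripper open.
Joint ranges: [-2.63, 2.63], [-0.94, 2.18], [0.31, 2.57], [-1.31, 4.45], [0, 2.66], [-2.55, 2.55]. Speed limits (rad/s): [2.57, 2.57, 3.14, 3.14, 3.14, 3.14].

## Interface

Orientations are given as a rotation vector (axis times angle).
In Python, from workcell import status, read_camera, workorder, masks_of gives the robot as it stands.
- The arm moves only by the tool drive_tool, never from a script. Its argument "rows" is a list of rows, each a list of 7 numbers: the turn, a rotation vector about the tool's x, y, z in degrees, then the shift along the tool's x, y, z in m, then the opening, from 0 (shut) to 1 (fully open). In form: [[ax, ay, az, tx, ty, tz, claw], ...]. A call has 1 to 8 rows; each row shifts and turns the commanded pose from where the row before left it, along the tool's axes as they then stand; what a row does not reach is not made up. A row lasts 1/12 s, in which the tool goes at most 41.7 mm and 7.16 degrees, less where a joint would pass 70% of its speed; a pose out of reach is approached as far as the arm can. A call is refused whole if a number of a shift passes 0.0417 or a number of a turn 7.16, either way. A call with a gripper value outside its range is refused whole. The fingers move at their own pace and stop on an object; "force" is the grip in N (left out, the last holds). Time passes only in rows, so rows that do not move let the fingers close. It gives the time, the measured TCP pose, the force, the opening and the grip force at its end, in the units of the state.
- status.read_state(): the state, without advancing time (a new reading comes with each control period).
- read_camera(name): name is "side" or "top" or "wrist"; returns a dict with "color" (384x512x3 uint8, red, green, blue), "intrinsics" (3x3 intrinsics, pixels), "D" ([k1, k2, p1, p2, k3] as OpenCV has them; the pictures are not rectified), "world_from_camera" (4x4, takes a point from camera to world coordinates); the wrist camera has in their place "mount" (4x4, takes a point from camera to tool coordinates, whose origin is the TCP and whose axes are the flange's). Camera axes: x right, y up, looking along -z (the intrinsics and any distortion apply to the point x, -y, -z); pixel columns grow to the right and rows downward; lengths in m; the calibration is good to about 2 mm. A picture is of the moment at which its call begins: read the wrist's pose just before it. There is no depth.
- workorder.finish_job(): hands the job in; it is judged then, once.
Trained networks look in a picture, given as the dict that the camera call returned (one of the last four; its "shot" number tells which), for a name from the list of things; names that differ only in an ending like _2 or _b are one class to them, and where a whole thing is asked for, a point or a joint stands for the part that bears it (a point fixed in the world has none). Each returns a list of dicts, best first, with "score" (0 to 1); they miss things now and then, are a little off and sometimes report something else, mostly with a low value. They report only what shows in the picture. A call takes as long as a camera call.
- masks_of(picture, name): "mask" (384x512 bool, what is visible of it) and "bbox" ([left, top, right, bottom] in pixels, round what is visible of it).
The state is a dict: "time": time; "q": joint angles; "joint_vel": joint speeds; "joint_torque": joint torques, N m; "tool_pos": TCP position; "tcp_rot": TCP orientation; "wrist_force": force on the tool from outside, world axes, zero at the start; "torque": the same for the moment, N m; "width": opening from 0.0 (shut) to 1.0 (fully open); "grip_force": force on a finger pad.
Only numpy, scipy, OpenCV 4.12 (cv2) and the standard library are available. Lean on these libraries where they do the work, as an engineer would, in place of code of your own. Each camera call takes 0.05 s, during which the arm holds its last target. There are 200 camera calls.

## Working session

There is one attempt and no reset: what is moved stays moved. The work goes in short steps, Python scripts to look and compute and a tool call to move; the robot and the scene stay as the last step left them, time stands still between calls to the robot, and variables do not carry over. Pictures are saved under pics/ and viewed, at most 10 in all, crops included, and the job is handed in when it is done.

Besides the shell and the picture viewer there is one more tool, called after ">>>" by a JSON object that holds its "op" and its "data". drive_tool: Moves the arm, as the interface text tells. Its arguments: {"type":"object","properties":{"rows":{"type":"array"},"force":{"type":"number"}},"required":["rows"]}

```bash
ls; mkdir -p pics
cat > h.py <<'E'
import numpy as np, cv2
from workcell import status, read_camera, workorder, masks_of
from scipy.spatial.transform import Rotation as R
def T_of(pic, st=None):
    if "world_from_camera" in pic: return np.array(pic["world_from_camera"])
    T=np.eye(4); T[:3,:3]=R.from_rotvec(st["tcp_rot"]).as_matrix(); T[:3,3]=st["tool_pos"]
    return T@np.array(pic["mount"])
def proj(pic,T,P):
    P=np.atleast_2d(P); c=(P-T[:3,3])@T[:3,:3]
    c=c*[1,-1,-1]
    return cv2.projectPoints(c.reshape(-1,1,3),np.zeros(3),np.zeros(3),np.array(pic["intrinsics"]),np.array(pic["D"]))[0].reshape(-1,2)
def ray(pic,T,uv):
    u=cv2.undistortPoints(np.array(uv,float).reshape(-1,1,2),np.array(pic["intrinsics"]),np.array(pic["D"])).reshape(-1,2)
    d=np.c_[u[:,0],-u[:,1],-np.ones(len(u))]@T[:3,:3].T
    return T[:3,3],d
def on_z(pic,T,uv,z):
    o,d=ray(pic,T,uv); return o+d*((z-o[2])/d[:,2])[:,None]
def save(pic,name,pts=None):
    im=pic["color"][:,:,::-1].copy()
    if pts is not None:
        for p in pts: cv2.circle(im,tuple(int(round(v)) for v in p),2,(0,0,255),-1)
    cv2.imwrite("pics/"+name,im)
E
python3 - <<'E'
from h import *
st=status.read_state(); print({k:np.round(v,3) for k,v in st.items()})
ims=[]
for n in ("top","side"):
    p=read_camera(n); T=T_of(p); print(n,np.round(T,3).tolist(),np.round(p["intrinsics"],1).tolist(),p["D"])
    np.save(n+".npy",p,allow_pickle=True)
    ims.append(p["color"][:,:,::-1])
    for nm in ["clamp","jaw_face","wheel","crank_grip","pawl","pawl_pin","narrow_rail","wide_rail","oiler","spare_camera"]:
        for m in masks_of(p,nm)[:2]: print(nm,round(m["score"],2),m["bbox"],int(m["mask"].sum()))
cv2.imwrite("pics/a_top.png",cv2.resize(ims[0],(800,600))); cv2.imwrite("pics/a_side.png",cv2.resize(ims[1],(800,600)))
E
```

```text
pics
{'time': np.float64(0.0), 'q': array([-1.158,  0.265,  1.605,  0.   ,  1.274, -0.037]), 'joint_vel': array([ 0.001, -0.   , -0.   , -0.   ,  0.001,  0.   ]), 'joint_torque': array([-0.0000e+00, -5.1511e+01, -3.6731e+01,  0.0000e+00,  1.3000e-02,
        0.0000e+00]), 'tool_pos': array([ 0.293, -0.607,  0.23 ]), 'tcp_rot': array([-3.06e+00, -7.00e-01,  1.00e-03]), 'wrist_force': array([0.464, 0.059, 0.092]), 'torque': array([ 0.014, -0.015, -0.019]), 'grip_force': np.float64(0.0), 'width': np.float64(1.003)}
top [[0.019, 0.985, -0.174, 0.485], [-1.0, 0.022, 0.015, -0.069], [0.018, 0.174, 0.985, 0.941], [0.0, 0.0, 0.0, 1.0]] [[374.9, 0.0, 260.3], [0.0, 374.9, 185.8], [0.0, 0.0, 1.0]] [-0.08846915  0.          0.          0.          0.        ]
clamp 0.77 [188.5, 168.7, 289.4, 269.2] 5761
jaw_face 0.7 [242.0, 180.6, 266.6, 243.8] 451
wheel 0.83 [190.0, 195.2, 257.0, 216.9] 513
crank_grip 0.53 [187.5, 200.5, 214.8, 216.8] 174
pawl 0.63 [220.1, 208.8, 243.8, 240.5] 224
pawl 0.3 [159.4, 241.9, 177.2, 266.0] 461
pawl_pin 0.69 [222.0, 207.1, 244.6, 238.4] 213
pawl_pin 0.41 [282.4, 143.
[... 466 characters left out ...]
.          0.          0.          0.        ]
clamp 0.82 [172.7, 145.6, 273.7, 244.4] 6050
jaw_face 0.69 [189.4, 194.3, 253.9, 219.2] 415
wheel 0.55 [210.4, 142.8, 242.8, 204.0] 612
wheel 0.32 [172.7, 145.1, 273.4, 245.3] 5651
crank_grip 0.38 [219.8, 146.0, 227.5, 152.1] 51
pawl 0.5 [211.6, 143.0, 240.3, 203.1] 464
pawl 0.47 [195.8, 160.7, 223.9, 172.4] 145
pawl_pin 0.6 [201.1, 157.0, 223.8, 173.9] 126
narrow_rail 0.62 [209.7, 276.0, 284.9, 298.0] 1004
narrow_rail 0.24 [188.8, 192.4, 256.9, 220.7] 444
wide_rail 0.61 [174.7, 143.4, 273.7, 245.5] 5743
wide_rail 0.56 [137.5, 275.2, 209.3, 299.8] 1466
oiler 0.59 [295.0, 221.0, 308.3, 247.8] 325
spare_camera 0.86 [301.1, 152.9, 324.1, 182.1] 301
```

View pics/a_top.png

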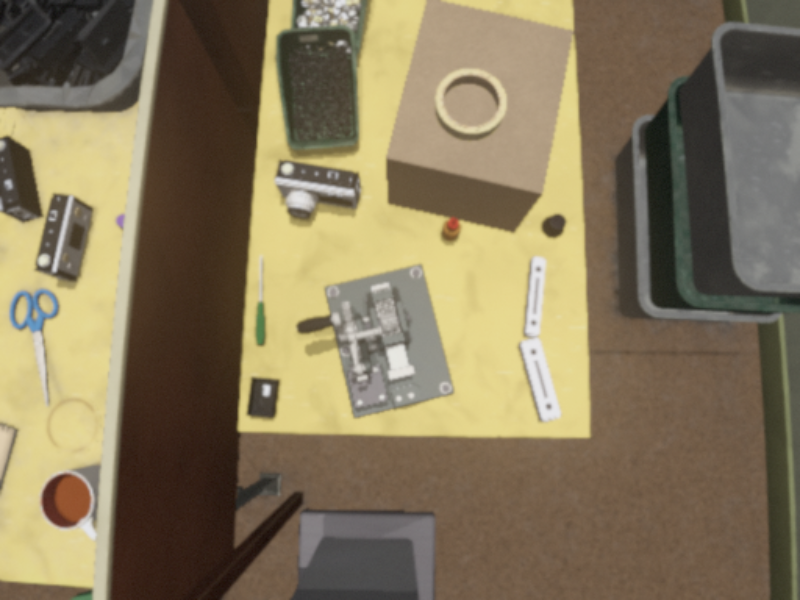

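View pics/a_side.png

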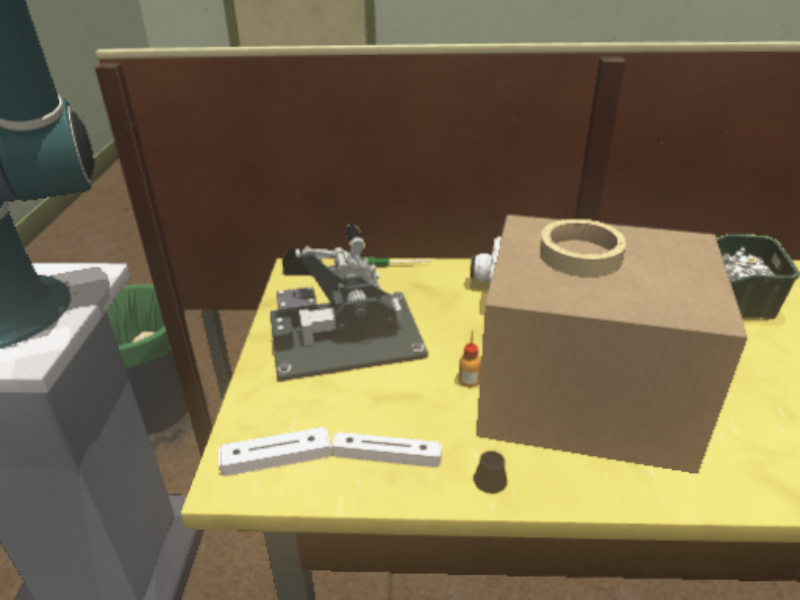

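The top view shows the clamp plate with its corners at about (327,285), (421,265), (453,393) and (355,416) in the 800x600 picture. The narrow rail runs from (538,260) to (532,335), and the wide one lies below it. In the side view the rails are at the front, with the narrow one at (387,448). Next I'll work out rough poses from these.

```bash
cat >> h.py <<'E'
def cl(xyz,c):  # clamp mm -> world
    xyz=np.atleast_2d(np.array(xyz,float))/1000; a=c[2]; 
    return np.c_[c[0]+xyz[:,0]*np.cos(a)-xyz[:,1]*np.sin(a), c[1]+xyz[:,0]*np.sin(a)+xyz[:,1]*np.cos(a), xyz[:,2]]
def stereo(v):  # list of (pic,T,uv) -> point
    A=np.zeros((3,3));b=np.zeros(3)
    for p,T,uv in v:
        o,d=ray(p,T,[uv]);d=d[0]/np.linalg.norm(d);M=np.eye(3)-np.outer(d,d);A+=M;b+=M@o
    x=np.linalg.solve(A,b); return x
def minrect(m):
    c=max(cv2.findContours(m.astype(np.uint8),cv2.RETR_EXTERNAL,cv2.CHAIN_APPROX_NONE)[0],key=len)
    return cv2.minAreaRect(c)
def go(target_xyz,yaw_deg,st=None):  # shift in tool axes + az for target with tool x at yaw
    st=st or status.read_state(); M=R.from_rotvec(st["tcp_rot"]).as_matrix()
    d=M.T@(np.array(target_xyz)-st["tool_pos"]); y=np.degrees(np.arctan2(M[1,0],M[0,0]))
    print("pos",np.round(st["tool_pos"],4),"yaw",round(y,2),"tilt z",np.round(M[:,2],3),"shift mm",np.round(d*1000,1),"az",round((y-yaw_deg+180)%360-180,2),"t",st["time"])
E
python3 - <<'E'
from h import *
p=np.load("top.npy",allow_pickle=True).item();T=T_of(p)
w=on_z(p,T,np.array([(327,285),(421,265),(453,393),(355,416)])*.64-.18,0.012)
loc=np.array([(97,88),(97,-75),(-118,-75),(-118,88)])/1000
H=(loc-loc.mean(0)).T@(w[:,:2]-w[:,:2].mean(0));U,S,V=np.linalg.svd(H);Rm=(U@V).T
a=np.arctan2(Rm[1,0],Rm[0,0]);t=w[:,:2].mean(0)-Rm@loc.mean(0);print("clamp",t,a,np.round((loc@Rm.T+t-w[:,:2])*1000,1).tolist())
p2=read_camera("top")
for n in("narrow_rail","wide_rail"):
    m=masks_of(p2,n)[0];r=minrect(m["mask"]);b=on_z(p2,T,cv2.boxPoints(r),0.02);e=b[1]-b[0],b[2]-b[1]
    print(n,b.mean(0),[ (round(float(np.linalg.norm(v)),4),round(float(np.degrees(np.arctan2(v[1],v[0]))),1)) for v in e])
pw=read_camera("wrist");print(np.round(pw["mount"],3).tolist(),np.round(pw["intrinsics"],1).tolist(),pw["D"])
c=(t[0],t[1],a); P=cl([(-50,30,118)],c)[0]; print(P); go(P+[-0.05,0,0.2],np.degrees(a)+90)
E
```

```text
clamp [ 0.58319798 -0.05914457] 0.24742397649645637 [[-0.2, 3.5], [3.4, -3.5], [-0.8, -2.8], [-2.4, 2.8]]
narrow_rail [ 0.64519004 -0.28754741  0.02      ] [(0.1287, -4.9), (0.0219, -92.6)]
wide_rail [ 0.51130453 -0.29137817  0.02      ] [(0.0383, -72.0), (0.1269, -163.2)]
[[-0.001, 0.958, 0.285, 0.072], [1.0, 0.001, 0.001, 0.001], [0.001, 0.285, -0.958, -0.143], [0.0, 0.0, 0.0, 1.0]] [[337.0, 0.0, 256.3], [0.0, 337.0, 187.1], [0.0, 0.0, 1.0]] [-0.06680858  0.          0.          0.          0.        ]
[ 0.52737344 -0.04230353  0.118     ]
pos [ 0.2935 -0.6079  0.2313] yaw 25.77 tilt z [ 0.  0. -1.] shift mm [ 411.5 -429.3  -86.7] az -78.41 t 1.3
```

>>> {"op": "drive_tool", "data": {"rows": [[0,0,0,0.029,-0.022,-0.0043,0.5],[0,0,0,0.029,-0.022,-0.0043,0.5],[0,0,0,0.029,-0.022,-0.0043,0.5],[0,0,0,0.029,-0.022,-0.0043,0.5],[0,0,0,0.029,-0.022,-0.0043,0.5],[0,0,0,0.029,-0.022,-0.0043,0.5],[0,0,0,0.029,-0.022,-0.0043,0.5],[0,0,0,0.029,-0.022,-0.0043,0.5]]}}

```text
time: 1.97
tool_pos: [0.4264, -0.3469, 0.2661]
tcp_rot: [3.062, 0.7, 0.001]
wrist_force: [0.1, -1.0, 0.0]
width: 0.501
grip_force: 0.0
```

>>> {"op": "drive_tool", "data": {"rows": [[0,0,0,0.029,-0.022,-0.0043,0.5],[0,0,0,0.029,-0.022,-0.0043,0.5],[0,0,0,0.029,-0.022,-0.0043,0.5],[0,0,0,0.029,-0.022,-0.0043,0.5],[0,0,0,0.029,-0.022,-0.0043,0.5],[0,0,0,0.029,-0.022,-0.0043,0.5],[0,0,0,0.029,-0.022,-0.0043,0.5],[0,0,0,0.029,-0.022,-0.0043,0.5]]}}

```text
time: 2.63
tool_pos: [0.5588, -0.0874, 0.3006]
tcp_rot: [3.062, 0.701, 0.001]
wrist_force: [0.4, -0.2, -0.0]
width: 0.499
grip_force: 0.0
```

>>> {"op": "drive_tool", "data": {"rows": [[0,0,-7,0,0,0,0.5],[0,0,-7,0,0,0,0.5],[0,0,-7,0,0,0,0.5],[0,0,-7,0,0,0,0.5],[0,0,-7,0,0,0,0.5],[0,0,-7,0,0,0,0.5],[0,0,-7,0,0,0,0.5],[0,0,-7,0,0,0,0.5]]}}

```text
time: 3.3
tool_pos: [0.5583, -0.0891, 0.3002]
tcp_rot: [2.369, 2.064, 0.0]
wrist_force: [-0.3, -0.3, -1.1]
width: 0.498
grip_force: 0.0
```

>>> {"op": "drive_tool", "data": {"rows": [[0,0,-7,0,0,0,0.5],[0,0,-7,0,0,0,0.5],[0,0,-7,0,0,0,0.5],[0,0,-1.4,0,0,0,0.5],[0,0,0,0,0,0,0.5]]}}

```text
time: 3.72
tool_pos: [0.5583, -0.0891, 0.3002]
tcp_rot: [1.933, 2.477, 0.0]
wrist_force: [0.2, -0.5, -0.1]
width: 0.502
grip_force: 0.0
```

Run:
```python
from h import *
st=status.read_state();p=read_camera("wrist");T=T_of(p,st);go(cl([(-30,-20,300)],(.5832,-.0591,.2474))[0],104.2,st)
np.save("w1.npy",(p,T),allow_pickle=True)
for nm in ["pawl_pin","crank_grip","jaw_face","clamp"]:
    for m in masks_of(p,nm)[:2]: print(nm,round(m["score"],2),m["bbox"],minrect(m["mask"]))
c=(.5832,-.0591,.2474)
pts=proj(p,T,cl([(97,88,12),(97,-75,12),(-118,-75,12),(-118,88,12),(-50,30,118),(-5.5,30,110),(10+55*np.sin(1.1),104,64+55*np.cos(1.1)),(62,-24,78),(-104,28,54),(-46,28,54),(-88.5,-21,40)],c))
im=cv2.resize(p["color"][:,:,::-1],(800,600))
for q in pts: cv2.drawMarker(im,tuple(np.int32((q+.5)*1.5625)),(0,0,255),cv2.MARKER_CROSS,8,1)
cv2.imwrite("pics/b.png",im)
```

```text
pos [ 0.5583 -0.0891  0.3002] yaw 104.07 tilt z [ 0. -0. -1.] shift mm [3.  1.5 0.2] az -0.13 t 3.7167Traceback (most recent call last):
  File "<stdin>", line 3, in <module>
    arr = np.asanyarray(arr)
ValueError: setting an array element with a sequence. The requested array has an inhomogeneous shape after 1 dimensions. The detected shape was (2,) + inhomogeneous part.
```

```bash
cat >> h.py <<'E'
import pickle
def shot(cam,tag):
    st=status.read_state();p=read_camera(cam);T=T_of(p,st);pickle.dump((p,T),open(tag+".pkl","wb"));return p,T
def load(tag): return pickle.load(open(tag+".pkl","rb"))
def overlay(p,T,pts,name,box=None):
    l,t,r,b=box or (0,0,512,384); s=min(800/(r-l),600/(b-t))
    im=cv2.resize(p["color"][t:b,l:r,::-1],None,fx=s,fy=s,interpolation=cv2.INTER_CUBIC)
    for q in proj(p,T,pts): cv2.drawMarker(im,tuple(int(v) for v in (q+.5-[l,t])*s),(0,0,255),cv2.MARKER_CROSS,8,1)
    cv2.imwrite("pics/"+name,im)
E
python3 - <<'E'
from h import *
p,T=shot("wrist","w1")
for nm in ["pawl_pin","crank_grip","jaw_face","clamp"]:
    for m in masks_of(p,nm)[:2]: print(nm,round(m["score"],2),m["bbox"],minrect(m["mask"]))
c=(.5832,-.0591,.2474)
overlay(p,T,cl([(97,88,12),(97,-75,12),(-118,-75,12),(-118,88,12),(-50,30,118),(-5.5,30,110),(10+55*np.sin(1.1),104,64+55*np.cos(1.1)),(62,-24,78),(-104,28,54),(-46,28,54),(-88.5,-21,40)],c),"b.png")
E
```

```text
pawl_pin 0.74 [222.4, 73.0, 297.9, 128.0] ((260.5, 99.0), (52.0, 73.0), 90.0)
crank_grip 0.62 [304.2, 0.0, 327.2, 50.5] ((316.0, 26.5), (53.0, 24.0), 90.0)
jaw_face 0.61 [218.0, 115.0, 343.6, 149.0] ((241.0, 130.0), (36.0, 42.0), 90.0)
clamp 0.56 [183.0, 0.0, 358.7, 184.0] ((271.6410827636719, 92.47846984863281), (183.5899658203125, 176.06298828125), 88.91908264160156)
```

View pics/b.png

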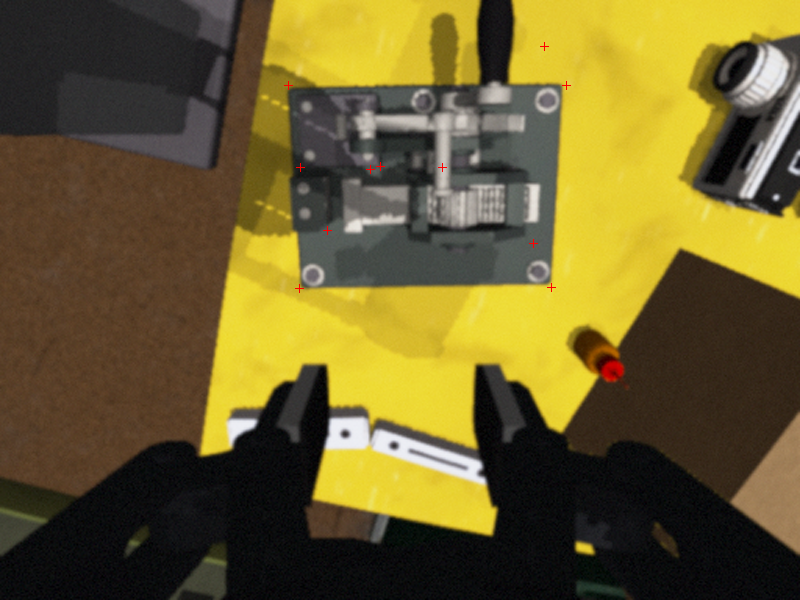

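The wrist view shows the plate corners at (290,87), (561,86), (552,286) and (300,288), close to the prediction. The pawl pin runs down (440,110–195), also as predicted. The crank handle at (495,40) is left of the w=0 prediction, so I'll triangulate it from a shifted second view.

>>> {"op": "drive_tool", "data": {"rows": [[0,0,0,0.02,0.02,0,0.5],[0,0,0,0.02,0.02,0,0.5],[0,0,0,0.02,0.02,0,0.5],[0,0,0,0,0.01,0,0.5],[0,0,0,0,0,0,0.5]]}}

```text
time: 4.43
tool_pos: [0.6128, -0.0126, 0.2997]
tcp_rot: [1.928, 2.48, 0.0]
wrist_force: [-0.2, -0.2, 0.6]
width: 0.501
grip_force: 0.0
```

Run:
```python
from h import *
p,T=shot("wrist","w2")
for nm in ["pawl_pin","crank_grip","jaw_face"]:
    for m in masks_of(p,nm)[:2]: print(nm,round(m["score"],2),m["bbox"],minrect(m["mask"]))
c=(.5832,-.0591,.2474)
overlay(p,T,cl([(97,88,12),(97,-75,12),(-118,-75,12),(-118,88,12),(-50,30,118),(-5.5,30,110),(10+55*np.sin(.5),104,64+55*np.cos(.5)),(62,-24,78),(-104,28,54),(-46,28,54),(-88.5,-21,40)],c),"c.png")
```

```text
pawl_pin 0.58 [149.8, 135.4, 227.1, 190.7] ((185.85546875, 157.93930053710938), (73.44363403320312, 51.01518630981445), 8.746161460876465)
crank_grip 0.7 [224.5, 66.2, 249.1, 119.6] ((237.0, 92.0), (56.0, 24.0), 90.0)
jaw_face 0.81 [160.8, 162.1, 281.2, 200.5] ((180.5, 179.5), (35.0, 37.0), 90.0)
jaw_face 0.38 [151.0, 133.7, 226.9, 191.0] ((189.0, 162.0), (50.0, 74.0), 90.0)
```

View pics/c.png

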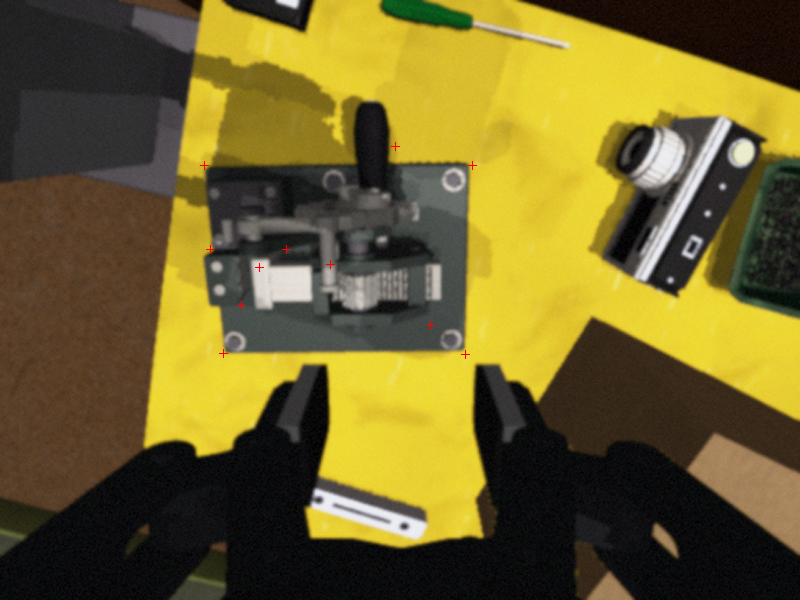

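Run:
```python
from h import *
from scipy.optimize import least_squares
p1,T1=load("w1");p2,T2=load("w2")
loc=np.array([(97,88,12),(97,-75,12),(-118,-75,12),(-118,88,12)])
o1=np.array([(561,86),(552,286),(300,288),(290,87)])/1.5625-.5; o2=np.array([(467,164),(466,351),(222,353),(207,167)])/1.5625-.5
pt=np.load("top.npy",allow_pickle=True).item();Tt=T_of(pt);ot=np.array([(327,285),(421,265),(453,393),(355,416)])*.64-.5
f=lambda c:np.r_[(proj(p1,T1,cl(loc,c))-o1).ravel(),(proj(p2,T2,cl(loc,c))-o2).ravel()]
r=least_squares(f,(.5832,-.0591,.2474),loss="soft_l1");c=r.x;print("clamp",c,np.round(r.fun,1))
def inv(w): a=c[2];d=np.array(w)-[c[0],c[1],0];return np.round(np.array([d[0]*np.cos(a)+d[1]*np.sin(a),-d[0]*np.sin(a)+d[1]*np.cos(a),d[2]])*1000,1)
print("crank base",inv(stereo([(p1,T1,(316,50)),(p2,T2,(237,119))])))
s=1.5625
print("pin head",inv(stereo([(p1,T1,(441/s-.5,190/s)),(p2,T2,(328/s-.5,289/s))])))
import json;json.dump(list(c),open("c.json","w"))
for w in (0,.3,.6): print(w,np.round(proj(p2,T2,cl([(10+55*np.sin(1.1-w),104,64+55*np.cos(1.1-w))],c))-[237,93],1),np.round(proj(p1,T1,cl([(10+55*np.sin(1.1-w),79,64+55*np.cos(1.1-w))],c))-[316,50],1))
print(proj(p2,T2,cl([(-84,0,50),(-57.6,0,50)],c))*s)
```

```text
clamp [ 0.58261304 -0.05900903  0.25362304] [ 2.5 -1.2 -0.3  0.2 -0.   0.5 -1.7 -0.4  2.5 -0.  -0.5  1.4  0.9  0.7
 -2.2 -0.3]
crank base [ 23.2  80.4 123.9]
pin head [ -6.2  16.4 121.4]
0 [[36.7 -0.8]] [[29.8  5.3]]
0.3 [[27.6 -0.6]] [[23.5  4. ]]
0.6 [[14.  -0.4]] [[12.  3.]]
[[240.03583326 283.40475046]
 [273.65642732 283.1970744 ]]
```

Run:
```python
from h import *
import json
c=(.5828,-.059,.2505);json.dump(c,open("c.json","w"))
go(cl([(-5.5,30,100)],c)[0],90+np.degrees(c[2]))
```

```text
pos [ 0.6109 -0.0147  0.3   ] yaw 104.11 tilt z [-0.001 -0.    -1.   ] shift mm [ -6.1 -43.5 200. ] az -0.24 t 4.6333
```

>>> {"op": "drive_tool", "data": {"rows": [[0,0,0,-0.006,-0.015,0.03,0.35],[0,0,0,0,-0.015,0.03,0.35],[0,0,0,0,-0.0135,0.03,0.35],[0,0,0,0,0,0.03,0.35],[0,0,0,0,0,0.02,0.35],[0,0,0,0,0,0,0.35],[0,0,0,0,0,0,0.35]]}}

```text
time: 5.22
tool_pos: [0.5693, -0.031, 0.1592]
tcp_rot: [-1.931, -2.475, 0.003]
wrist_force: [0.7, -0.0, 0.2]
width: 0.348
grip_force: 0.0
```

Run:
```python
from h import *
import json
c=json.load(open("c.json"))
go(cl([(-5.5,30,100)],c)[0],90+np.degrees(c[2]))
p,T=shot("wrist","w3"); go(cl([(-5.5,30,100)],c)[0],90+np.degrees(c[2]))
overlay(p,T,cl([(-5.5,30,119),(-5.5,16,119),(-5.5,53,119),(-50,30,118),(23.6,79,117.6),(23.6,104,117.6),(-5.5,30,100)],c),"d.png")
```

```text
pos [ 0.5693 -0.031   0.1592] yaw 104.09 tilt z [-0.003  0.    -1.   ] shift mm [-0.5  0.8 59.2] az -0.26 t 5.2167
pos [ 0.571  -0.031   0.1611] yaw 104.11 tilt z [ 0.001 -0.    -1.   ] shift mm [-0.1 -1.  61.1] az -0.24 t 5.2667
```

View pics/d.png

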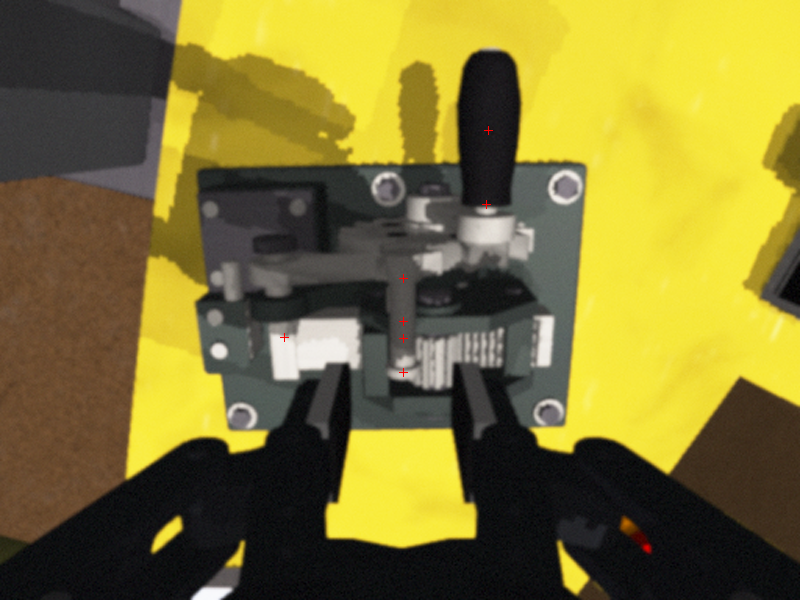

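The wrist view shows the pin at (401,280–375), centred between the fingers, with the predicted crosses on it. I'll descend and grip.

>>> {"op": "drive_tool", "data": {"rows": [[0,0,0,0,0,0.025,0.35],[0,0,0,0,0,0.02,0.35],[0,0,0,0,0,0.015,0.35],[0,0,0,0,0,0,0.35],[0,0,0,0,0,0,0],[0,0,0,0,0,0,0],[0,0,0,0,0,0,0],[0,0,0,0,0,0,0]], "force": 35}}

```text
time: 5.93
tool_pos: [0.5699, -0.0311, 0.102]
tcp_rot: [-1.929, -2.479, 0.004]
wrist_force: [-6.0, -2.9, 1.5]
width: 0.101
grip_force: 34.1
```

>>> {"op": "drive_tool", "data": {"rows": [[0,0,0,0,-0.0014,-0.0103,0],[0,0,0,0,-0.0041,-0.0105,0],[0,0,0,0,-0.0066,-0.0091,0],[0,0,0,0,-0.0087,-0.0072,0],[0,0,0,0,0,0,0]]}}

```text
time: 6.35
tool_pos: [0.5554, -0.035, 0.1437]
tcp_rot: [1.925, 2.47, 0.014]
wrist_force: [7.0, 3.0, 2.5]
width: 0.097
grip_force: 35.2
```

>>> {"op": "drive_tool", "data": {"rows": [[0,0,0,0,-0.0101,-0.0049,0],[0,0,0,0,-0.0111,-0.0022,0],[0,0,0,0,-0.0113,0.0006,0],[0,0,0,0,-0.0107,0.0034,0],[0,0,0,0,-0.0078,0.0046,0],[0,0,0,0,0,0,0],[0,0,0,0,0,0,0]]}}

```text
time: 6.93
tool_pos: [0.5007, -0.0495, 0.1418]
tcp_rot: [1.928, 2.477, -0.003]
wrist_force: [-13.8, -4.4, 21.3]
width: 0.096
grip_force: 40.8
```

Run:
```python
from h import *
import json
c=json.load(open("c.json"))
go(cl([(-76.6,30,135.5)],c)[0],90+np.degrees(c[2]))
print(status.read_state()["wrist_force"])
p,T=shot("side","s1")
overlay(p,T,cl([(-76.6,30,154.5)],c),"e.png",(140,90,300,210))
```

```text
pos [ 0.5007 -0.0495  0.1418] yaw 104.22 tilt z [ 0.001 -0.003 -1.   ] shift mm [0.4 0.6 6.3] az -0.13 t 6.9333
[-13.8080036   -4.41527477  21.25102033]
```

View pics/e.png

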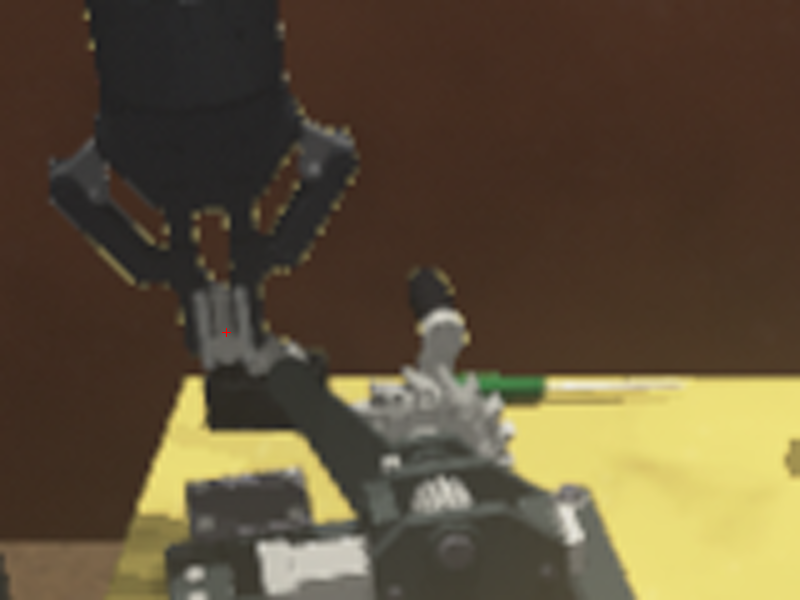

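The side view shows the pin in the fingers at (225,330) with the pawl swung over to the robot side. I'll release it and lift.

>>> {"op": "drive_tool", "data": {"rows": [[0,0,0,0,0,0,0.4],[0,0,0,0,0,0,0.4],[0,0,0,0,0,0,0.4],[0,0,0,0,0,0,0.4],[0,0,0,0,0,-0.03,0.4],[0,0,0,0,0,-0.035,0.4],[0,0,0,0,0,-0.035,0.5],[0,0,0,0,0,0,0.5]]}}

```text
time: 7.65
tool_pos: [0.5057, -0.0483, 0.2437]
tcp_rot: [1.924, 2.47, 0.01]
wrist_force: [1.7, -0.1, 1.3]
width: 0.498
grip_force: 0.0
```

Run:
```python
from h import *
import json
c=json.load(open("c.json"))
go(cl([(23.6,107,97)],c)[0],90+np.degrees(c[2]))
p,T=shot("side","s2")
m=masks_of(p,"pawl_pin")[:2]; print([(a["score"],a["bbox"]) for a in m], proj(p,T,cl([(-84,16,148),(-84,53,148),(-5.5,30,118)],c)))
pt=np.load("top.npy",allow_pickle=True).item()
print("wall",on_z(pt,T_of(pt),np.array([(258,200),(241,430),(250,320)])*.64,0.0),"cam",cl([(23.6,107+72,0),(-39,179,0)],c))
```

```text
pos [ 0.5057 -0.0483  0.2437] yaw 104.18 tilt z [ 0.013 -0.002 -1.   ] shift mm [ 78.5  93.7 147.5] az -0.17 t 7.65
[(0.45, [176.2, 148.3, 196.4, 166.6]), (0.25, [298.3, 154.4, 320.7, 181.6])] [[182.16091934 162.23120422]
 [180.99140274 154.15435318]
 [218.51228823 166.63995866]]
wall [[0.80045149 0.17019709 0.        ]
 [0.42242002 0.17411187 0.        ]
 [0.597298   0.16998344 0.        ]] cam [[0.56129139 0.12026333 0.        ]
 [0.50064522 0.10474551 0.        ]]
```

>>> {"op": "drive_tool", "data": {"rows": [[0,0,0,0.02,0.0235,0,0.55],[0,0,0,0.02,0.0235,0,0.55],[0,0,0,0.02,0.0235,0,0.55],[0,0,0,0.0185,0.0235,0,0.55],[0,0,0,0,0,0.03,0.55],[0,0,0,0,0,0.03,0.55],[0,0,0,0,0,0.02,0.55],[0,0,0,0,0,0,0.55]]}}

```text
time: 8.42
tool_pos: [0.5674, 0.0514, 0.1477]
tcp_rot: [-1.923, -2.471, 0.014]
wrist_force: [-1.3, -1.1, -0.0]
width: 0.552
grip_force: 0.0
```

>>> {"op": "drive_tool", "data": {"rows": [[0,0,0,0,0,0,0.55]]}}

```text
time: 8.5
tool_pos: [0.5706, 0.0513, 0.1525]
tcp_rot: [-1.927, -2.475, 0.007]
wrist_force: [0.3, 0.1, -0.2]
width: 0.553
grip_force: 0.0
```

Run:
```python
from h import *
import json
c=json.load(open("c.json"))
go(cl([(23.6,107,97)],c)[0],90+np.degrees(c[2]))
p,T=shot("wrist","w4")
overlay(p,T,cl([(23.6,80,117.6),(23.6,107,117.6),(23.6,129,117.6),(-84,16,148)],c),"f.png")
go(cl([(23.6,107,97)],c)[0],90+np.degrees(c[2]))
```

```text
pos [0.5706 0.0513 0.1525] yaw 104.18 tilt z [-0.007 -0.    -1.   ] shift mm [-3.   8.5 55.4] az -0.17 t 8.5
pos [0.5723 0.0513 0.1547] yaw 104.17 tilt z [-0.002 -0.    -1.   ] shift mm [-2.4  6.6 57.7] az -0.18 t 8.55
```

View pics/f.png

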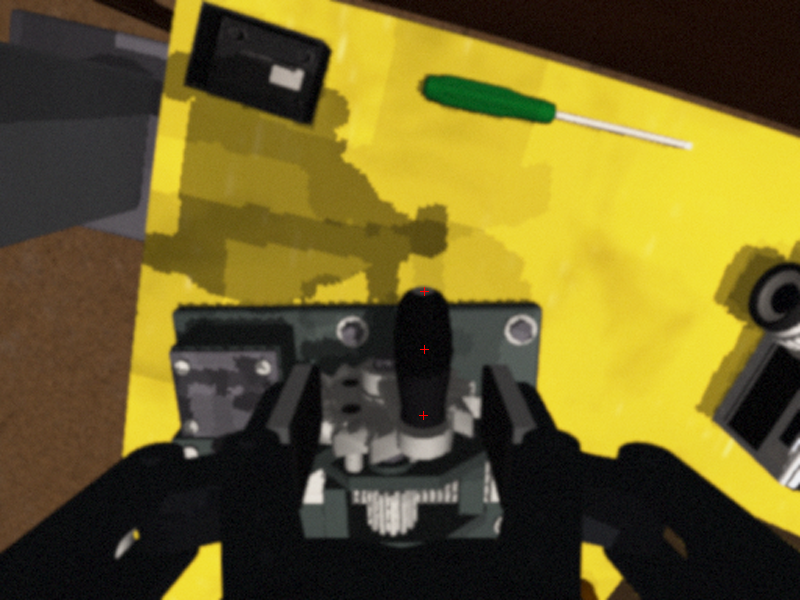

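The wrist view shows the handle at x≈424 and the finger centre at x≈402, so I'll shift 6 mm, descend and grip.

>>> {"op": "drive_tool", "data": {"rows": [[0,0,0,-0.002,0.006,0.02,0.55],[0,0,0,0,0,0.02,0.55],[0,0,0,0,0,0.018,0.55],[0,0,0,0,0,0,0],[0,0,0,0,0,0,0],[0,0,0,0,0,0,0],[0,0,0,0,0,0,0],[0,0,0,0,0,0,0]], "force": 40}}

```text
time: 9.22
tool_pos: [0.5799, 0.0507, 0.0989]
tcp_rot: [1.93, 2.478, 0.001]
wrist_force: [-0.5, 0.4, -1.3]
width: 0.228
grip_force: 39.8
```

>>> {"op": "drive_tool", "data": {"rows": [[0,0,0,0,0,0,0],[0,0,0,0,-0.0103,-0.0015,0],[0,0,0,0,-0.011,0.0005,0],[0,0,0,0,0,0,0]]}}

```text
time: 9.55
tool_pos: [0.5585, 0.045, 0.1008]
tcp_rot: [1.929, 2.477, 0.002]
wrist_force: [-1.3, -0.4, 5.3]
width: 0.227
grip_force: 40.7
```

>>> {"op": "drive_tool", "data": {"rows": [[0,0,0,0,-0.0106,0.0027,0],[0,0,0,0,-0.0099,0.0048,0],[0,0,0,0,-0.0087,0.0066,0],[0,0,0,0,0,0,0]]}}

```text
time: 9.88
tool_pos: [0.5276, 0.0368, 0.0856]
tcp_rot: [-1.929, -2.479, 0.006]
wrist_force: [-5.8, -5.1, 8.4]
width: 0.226
grip_force: 41.0
```

>>> {"op": "drive_tool", "data": {"rows": [[0,0,0,0,-0.0073,0.0083,0],[0,0,0,0,-0.0048,0.008,0],[0,0,0,0,0,0,0],[0,0,0,0,0,0,0]]}}

```text
time: 10.22
tool_pos: [0.5172, 0.034, 0.0708]
tcp_rot: [1.93, 2.479, -0.004]
wrist_force: [-7.4, -5.9, 16.9]
width: 0.233
grip_force: 41.6
```

Run:
```python
from h import *
import json
c=json.load(open("c.json"))
a=-1.1
go(cl([(10+55*np.sin(a),107,64+55*np.cos(a)-19.5)],c)[0],90+np.degrees(c[2]))
```

```text
pos [0.5172 0.034  0.0708] yaw 104.2 tilt z [-0.002 -0.002 -1.   ] shift mm [0.6 1.4 1.4] az -0.15 t 10.2167
```

>>> {"op": "drive_tool", "data": {"rows": [[0,0,0,0,-0.0015,0.003,0],[0,0,0,0,-0.0015,0.003,0],[0,0,0,0,0,0,0],[0,0,0,0,0,0,0]]}}

```text
time: 10.55
tool_pos: [0.5175, 0.034, 0.0704]
tcp_rot: [1.928, 2.476, 0.002]
wrist_force: [-16.4, -2.1, 45.5]
width: 0.231
grip_force: 44.8
```

Run:
```python
from h import *
import json
c=json.load(open("c.json"))
a=-1.1
go(cl([(10+55*np.sin(a),107,64+55*np.cos(a)-19.5)],c)[0],90+np.degrees(c[2]))
for t in("side","top"):
    p,T=shot(t,"e_"+t);s=proj(p,T,cl([(-57.6,0,50),(-57.6,-20,50),(-57.6,20,50),(-57.6,-20,20),(-60.6,-20,50)],c)); print(s.round(1).tolist())
    for m in masks_of(p,"jaw_face")[:1]: print(m["score"],m["bbox"])
```

```text
pos [0.5175 0.034  0.0704] yaw 104.19 tilt z [ 0.004 -0.001 -1.   ] shift mm [0.7 1.2 0.9] az -0.17 t 10.55
[[199.5, 202.2], [200.4, 207.2], [198.6, 197.3], [201.6, 218.0], [199.1, 207.4]]
0.76 [196.0, 193.0, 261.7, 215.4]
[[255.6, 234.0], [263.9, 232.0], [247.4, 235.9], [263.5, 232.7], [264.2, 233.3]]
0.88 [240.9, 175.1, 265.9, 237.6]
```

The force rises to 45 N with no further motion, so the crank is on its end stop and the jaw is fully open. I'll back off, release, lift and go to the rail.

>>> {"op": "drive_tool", "data": {"rows": [[0,0,0,0,0.003,-0.006,0],[0,0,0,0,0,0,0.55],[0,0,0,0,0,0,0.55],[0,0,0,0,0,0,0.55],[0,0,0,0,0,-0.03,0.55],[0,0,0,0,0,-0.035,0.55],[0,0,0,0,0,-0.04,0.55],[0,0,0,0,0,-0.04,0.55]]}}

```text
time: 11.42
tool_pos: [0.517, 0.0356, 0.213]
tcp_rot: [-1.928, -2.476, 0.004]
wrist_force: [1.5, 1.0, 0.3]
width: 0.551
grip_force: 0.0
```

>>> {"op": "drive_tool", "data": {"rows": [[0,0,0,0,0,-0.035,0.55],[0,0,0,-0.0357,0.0087,0,0.55],[0,0,0,-0.0357,0.0087,0,0.55],[0,0,0,-0.0357,0.0087,0,0.55],[0,0,0,-0.0357,0.0087,0,0.55],[0,0,0,-0.0357,0.0087,0,0.55],[0,0,0,-0.0357,0.0087,0,0.55],[0,0,0,-0.0357,0.0087,0,0.55]]}}

```text
time: 12.08
tool_pos: [0.6389, -0.1933, 0.2468]
tcp_rot: [-1.929, -2.477, 0.001]
wrist_force: [0.2, 0.3, -0.0]
width: 0.55
grip_force: 0.0
```

>>> {"op": "drive_tool", "data": {"rows": [[0,0,0,-0.0357,0.0087,0,0.55],[0,0,0,-0.0357,0.0087,0,0.55],[0,0,0,-0.0357,0.0087,0,0.55],[0,0,-7.16,0,0,0,0.55],[0,0,-7.16,0,0,0,0.55],[0,0,-7.16,0,0,0,0.55],[0,0,-7.16,0,0,0,0.55],[0,0,-7.16,0,0,0,0.55]]}}

```text
time: 12.75
tool_pos: [0.6899, -0.2893, 0.2462]
tcp_rot: [-1.066, -2.952, -0.001]
wrist_force: [0.7, -0.1, -0.5]
width: 0.549
grip_force: 0.0
```

>>> {"op": "drive_tool", "data": {"rows": [[0,0,-7.16,0,0,0,0.55],[0,0,-7.16,0,0,0,0.55],[0,0,-7.16,0,0,0,0.55],[0,0,-7.16,0,0,0,0.55],[0,0,-7.16,0,0,0,0.55],[0,0,0,0,0,0,0.55],[0,0,0,0,0,0,0.55]]}}

```text
time: 13.33
tool_pos: [0.69, -0.289, 0.2469]
tcp_rot: [-0.121, -3.137, -0.001]
wrist_force: [0.4, -0.8, -0.1]
width: 0.546
grip_force: 0.0
```

Run:
```python
from h import *
p,T=shot("wrist","w5")
for m in masks_of(p,"narrow_rail")[:2]: 
    r=minrect(m["mask"]);b=on_z(p,T,cv2.boxPoints(r),0.02); print(m["score"],m["bbox"],b.round(4).tolist(),b.mean(0))
go((.69,-.29,.02),176)
pt=np.load("top.npy",allow_pickle=True).item()
print("box",on_z(pt,T_of(pt),np.array([(390,205),(515,228)])*.64,0.0))
b=on_z(p,T,[(0,0)],0.02)
overlay(p,T,[(.645,-.2875,.02),(.69,-.29,.02)],"g.png")
```

```text
0.77 [242.4, 50.8, 264.3, 175.1] [[0.7077, -0.3096, 0.02], [0.5789, -0.2945, 0.02], [0.5813, -0.2718, 0.02], [0.7104, -0.2847, 0.02]] [ 0.64457145 -0.2901416   0.02      ]
pos [ 0.6902 -0.2892  0.2474] yaw 175.61 tilt z [-0.001  0.001 -1.   ] shift mm [-1.000e-01 -1.000e+00  2.274e+02] az -0.39 t 13.4333
box [[ 0.7962929  -0.05212853  0.        ]
 [ 0.76163942 -0.26227863  0.        ]]
```

View pics/g.png

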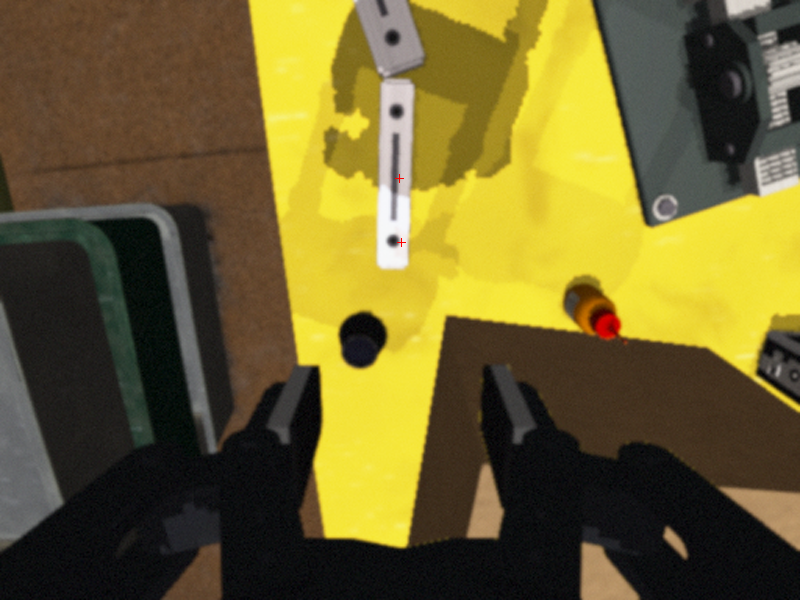

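The wrist view shows the narrow rail from (397,80) to (393,268), turned about 1.3° from the tool. The box and black cap are clear of it. I'll descend to grip 40 mm from its centre, at the far end.

>>> {"op": "drive_tool", "data": {"rows": [[0,0,1.4,0.0054,-0.0052,0.02,0.5],[0,0,0,0,0,0.035,0.5],[0,0,0,0,0,0.035,0.5],[0,0,0,0,0,0.035,0.5],[0,0,0,0,0,0.035,0.5],[0,0,0,0,0,0.025,0.5],[0,0,0,0,0,0.015,0.5],[0,0,0,0,0,0,0.5]]}}

```text
time: 14.1
tool_pos: [0.6813, -0.2926, 0.0428]
tcp_rot: [-0.156, -3.13, -0.005]
wrist_force: [-0.4, 0.4, -0.5]
width: 0.501
grip_force: 0.0
```

>>> {"op": "drive_tool", "data": {"rows": [[0,0,0,0,0,0,0.5],[0,0,0,0,0,0,0.5],[0,0,0,0,0,0,0.5]]}}

```text
time: 14.35
tool_pos: [0.6869, -0.2952, 0.0517]
tcp_rot: [0.155, 3.133, -0.003]
wrist_force: [0.2, 0.4, -0.1]
width: 0.501
grip_force: 0.0
```

Run:
```python
from h import *
go((.6844,-.294,.003),174.2)
p,T=shot("side","s3")
p,T=shot("wrist","w6")
go((.6844,-.294,.003),174.2)
for m in masks_of(p,"narrow_rail")[:2]: 
    r=minrect(m["mask"]);b=on_z(p,T,cv2.boxPoints(r),0.02); print(m["score"],m["bbox"],b.round(4).tolist(),b.mean(0))
```

```text
pos [ 0.6869 -0.2952  0.0517] yaw 174.35 tilt z [ 0.005 -0.002 -1.   ] shift mm [ 2.8  1.  48.7] az 0.15 t 14.35
pos [ 0.6864 -0.295   0.0513] yaw 174.36 tilt z [ 0.004 -0.002 -1.   ] shift mm [ 2.3  0.8 48.2] az 0.16 t 14.45
0.76 [239.5, 15.6, 282.3, 258.5] [[0.7061, -0.3095, 0.02], [0.5794, -0.2948, 0.02], [0.5815, -0.2732, 0.02], [0.7087, -0.2831, 0.02]] [ 0.64393123 -0.29015781  0.02      ]
```

>>> {"op": "drive_tool", "data": {"rows": [[0,0,0,0.002,0,0.015,0.5],[0,0,0,0,0,0.015,0.5],[0,0,0,0,0,0.01,0.5],[0,0,0,0,0,0.004,0.5],[0,0,0,0,0,0,0.5],[0,0,0,0,0,0,0.5],[0,0,0,0,0,0,0.5]]}}

```text
time: 15.08
tool_pos: [0.683, -0.2941, 0.0044]
tcp_rot: [0.154, 3.137, -0.0]
wrist_force: [-0.2, 0.9, 0.2]
width: 0.5
grip_force: 0.0
```

>>> {"op": "drive_tool", "data": {"rows": [[0,0,0,0,0,0,0.5],[0,0,0,0,0,0,0.5]]}}

```text
time: 15.25
tool_pos: [0.6834, -0.2943, 0.0052]
tcp_rot: [0.154, 3.136, -0.001]
wrist_force: [-0.5, -0.6, -0.8]
width: 0.503
grip_force: 0.0
```

>>> {"op": "drive_tool", "data": {"rows": [[0,0,0,0,0,0.002,0.5],[0,0,0,0,0,0,0],[0,0,0,0,0,0,0],[0,0,0,0,0,0,0],[0,0,0,0,0,0,0],[0,0,0,0,0,0,0],[0,0,0,0,0,0,0]], "force": 60}}

```text
time: 15.83
tool_pos: [0.683, -0.2941, 0.0026]
tcp_rot: [0.154, 3.137, -0.0]
wrist_force: [0.8, -0.1, 1.6]
width: 0.24
grip_force: 61.7
```

Run:
```python
from h import *
p,T=load("s3"); st=status.read_state()
overlay(p,T,[st["tool_pos"]+np.array([-.072*1,0.007,.143+.046])],"i.png",(150,60,350,210))
go((0,0,0),174.2)
```

```text
pos [ 0.683  -0.2941  0.0026] yaw 174.37 tilt z [ 0.001 -0.    -1.   ] shift mm [708.5 225.7   2.1] az 0.17 t 15.8333
```

View pics/i.png

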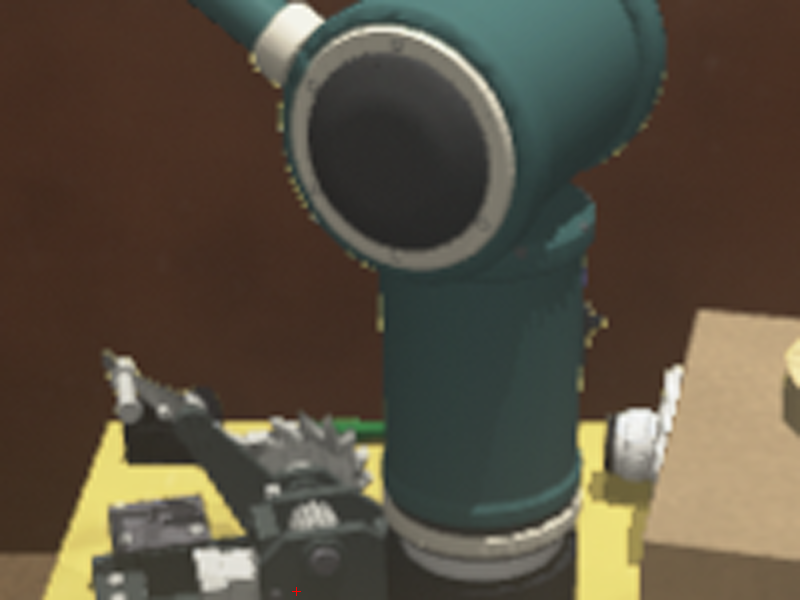

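The cropped side view shows no physical camera on the gripper (nothing but clamp at the expected spot). The flipped pawl pin is at upper left (125,385), standing over the rail's lane. So I'll lower the rail to the right of the jaw and slide it in low. Lift and carry:

>>> {"op": "drive_tool", "data": {"rows": [[0,0,0,0,0,-0.01,0],[0,0,0,0,0,-0.02,0],[0,0,0,0,0,-0.03,0],[0,0,0,0,0,-0.03,0],[0,0,0,0,0,-0.02,0],[0,0,0,0.0148,0.0074,0,0],[0,0,0,0.025,0.0123,0,0],[0,0,0,0.028,0.014,0,0]]}}

```text
time: 16.5
tool_pos: [0.6188, -0.2541, 0.1134]
tcp_rot: [0.155, 3.136, -0.001]
wrist_force: [-0.4, -0.3, -0.6]
width: 0.239
grip_force: 61.4
```

>>> {"op": "drive_tool", "data": {"rows": [[0,0,0,0.028,0.014,0,0],[0,0,0,0.028,0.014,0,0],[0,0,0,0.016,0.008,0,0],[0,0,0,0.008,0.0038,0,0],[0,0,3.5,0,0,0,0],[0,0,7,0,0,0,0],[0,0,7,0,0,0,0],[0,0,7,0,0,0,0]]}}

```text
time: 17.17
tool_pos: [0.5434, -0.2067, 0.1128]
tcp_rot: [0.825, 3.03, -0.0]
wrist_force: [-0.2, -0.8, -1.6]
width: 0.244
grip_force: 61.3
```

>>> {"op": "drive_tool", "data": {"rows": [[0,0,7,0,0,0,0],[0,0,7,0,0,0,0],[0,0,7,0,0,0,0],[0,0,7,0,0,0,0],[0,0,7,0,0,0,0],[0,0,7,0,0,0,0],[0,0,3.5,0,0,0,0],[0,0,0,0,0,0,0]]}}

```text
time: 17.83
tool_pos: [0.5434, -0.2068, 0.1126]
tcp_rot: [1.928, 2.48, 0.0]
wrist_force: [-0.4, -0.0, -1.7]
width: 0.243
grip_force: 61.3
```

>>> {"op": "drive_tool", "data": {"rows": [[0,0,0,0,0,0,0],[0,0,0,0,0,0,0]]}}

```text
time: 18.0
tool_pos: [0.5431, -0.2065, 0.1124]
tcp_rot: [1.924, 2.483, 0.0]
wrist_force: [0.2, 0.6, -1.8]
width: 0.237
grip_force: 61.3
```

Run:
```python
from h import *
import json
c=json.load(open("c.json"))
go(cl([(-75,-133,15)],c)[0],90+np.degrees(c[2]))
p,T=shot("wrist","w7")
go(cl([(-75,-133,15)],c)[0],90+np.degrees(c[2]))
for m in masks_of(p,"narrow_rail")[:2]: 
    r=minrect(m["mask"]);print(m["score"],m["bbox"],cv2.boxPoints(r).round(1).tolist())
overlay(p,T,cl([(-88.5,-21,40),(-88.5,21,40),(-57.6,-20,50),(-57.6,20,50),(-104,28,54),(-46,28,54),(-118,-75,12),(97,-75,12),(-118,88,12)],c),"j.png")
```

```text
pos [ 0.5431 -0.2065  0.1124] yaw 104.47 tilt z [ 0. -0. -1.] shift mm [ 0.1  0.  97.4] az 0.11 t 18.0
pos [ 0.543  -0.2065  0.1124] yaw 104.45 tilt z [ 0. -0. -1.] shift mm [ 0.1  0.1 97.4] az 0.09 t 18.05
0.59 [226.4, 0.9, 287.0, 320.7] [[226.0, 0.0], [289.0, 0.0], [289.0, 318.0], [226.0, 318.0]]
```

View pics/j.png

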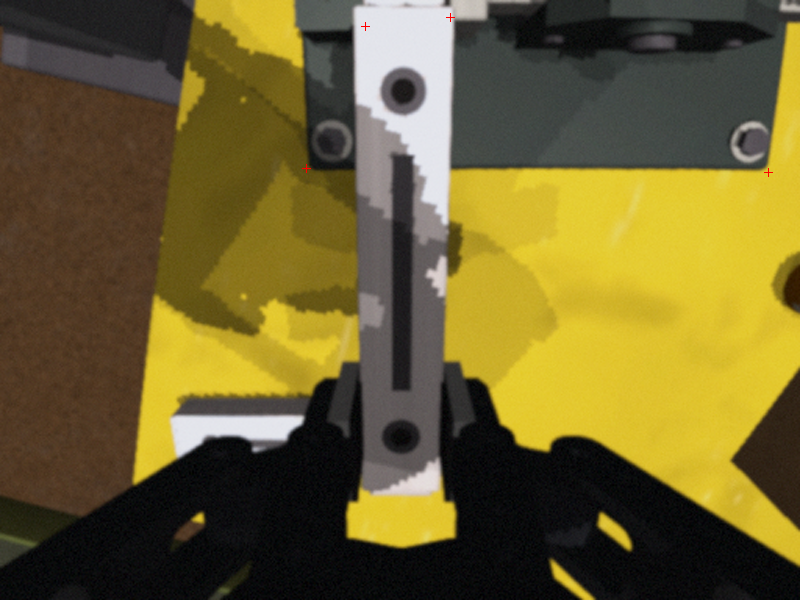

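The wrist view shows the rail held straight, tip at (404,10). The plate's right edge runs from (310,170) to (775,167), slightly off the predicted crosses. I'll refine the clamp's yaw numerically from the plate edges.

```bash
cat > edges.py <<'E'
from h import *
from scipy.optimize import least_squares
import json
c0=json.load(open("c.json"))
ends={"right":((-110,-75),(90,-75),(0,-1)),"left":((-110,88),(90,88),(0,1)),"back":((97,-70),(97,82),(1,0)),"front":((-118,-70),(-118,82),(-1,0))}
def pts(tag):
    p,T=load(tag); S=cv2.cvtColor(cv2.GaussianBlur(p["color"],(3,3),0),cv2.COLOR_RGB2HSV)[:,:,1].astype(float)
    out=[]
    for e,(a,b,n) in ends.items():
        for t in np.linspace(0,1,60):
            q=np.array(a)*(1-t)+np.array(b)*t; s=np.arange(-8,8.01,.25)
            L=np.c_[q[0]+n[0]*s,q[1]+n[1]*s,12+0*s]; uv=proj(p,T,cl(L,c0))
            if uv.min()<2 or uv[:,0].max()>509 or uv[:,1].max()>300: continue
            v=cv2.remap(S.astype(np.float32),uv[:,:1].astype(np.float32),uv[:,1:].astype(np.float32),cv2.INTER_LINEAR).ravel()
            if v[:8].mean()<90 and v[-8:].mean()>150:
                k=np.argmax(np.convolve(np.diff(v),np.ones(5),'same')); w=on_z(p,T,[uv[k]],.012)[0]; out.append((e,w))
    return out
def fit(o):
    def f(c):
        a=c[2];r=[]
        for e,w in o:
            d=w[:2]-c[:2];x=(d[0]*np.cos(a)+d[1]*np.sin(a))*1e3;y=(-d[0]*np.sin(a)+d[1]*np.cos(a))*1e3
            r.append({"right":y+75,"left":y-88,"back":x-97,"front":x+118}[e])
        return np.array(r)
    r=least_squares(f,c0,loss="soft_l1",f_scale=.7);return r.x,f(r.x)
if __name__=="__main__":
    al=[]
    for t in ("w1","w2","w3","w4","w7"):
        try:o=pts(t)
        except Exception as ex: print(t,ex);continue
        al+=o; from collections import Counter; c,r=fit(o); print(t,Counter(e for e,_ in o),c.round(4),"med|r|",np.median(abs(r)).round(2))
    c,r=fit(al);print("all",c.round(4),np.median(abs(r)))
    for e in ends: print(e,np.median(r[[x[0]==e for x in al]]).round(2))
E
python3 edges.py
```

```text
w1 Counter({'right': 60, 'back': 60, 'front': 60, 'left': 54}) [ 0.5807 -0.0584  0.2594] med|r| 1.64
w2 Counter({'right': 60, 'back': 60, 'left': 53, 'front': 44}) [ 0.5806 -0.0576  0.2578] med|r| 1.79
w3 Counter({'back': 60, 'left': 51, 'front': 42, 'right': 31}) [ 0.5808 -0.0598  0.259 ] med|r| 0.74
w4 Counter({'left': 54, 'front': 30, 'back': 25}) [ 0.5801 -0.0583  0.26  ] med|r| 0.19
w7 Counter({'right': 46, 'front': 25, 'back': 11}) [ 0.583  -0.0579  0.2604] med|r| 0.27
all [ 0.5807 -0.0584  0.2605] 1.6847138332033609
right 1.69
left -1.96
back -0.72
front 3.29
```

>>> {"op": "drive_tool", "data": {"rows": [[0,0,-0.4,0,0,0.01,0],[0,0,0,0,0,0.025,0],[0,0,0,0,0,0.025,0],[0,0,0,0,0,0.02,0],[0,0,0,0,0,0.012,0],[0,0,0,0,0,0.004,0],[0,0,0,0,0,0,0],[0,0,0,0,0,0,0]]}}

```text
time: 18.77
tool_pos: [0.5436, -0.2067, 0.0169]
tcp_rot: [1.916, 2.488, 0.001]
wrist_force: [-0.6, -0.1, -0.6]
width: 0.239
grip_force: 61.3
```

>>> {"op": "drive_tool", "data": {"rows": [[0,0,0,0,0,0,0],[0,0,0,0,0,0,0]]}}

```text
time: 18.93
tool_pos: [0.5442, -0.2069, 0.0177]
tcp_rot: [1.916, 2.486, 0.001]
wrist_force: [0.3, -1.1, -1.6]
width: 0.243
grip_force: 61.3
```

Run:
```python
from h import *
import json
c=(.5818,-.0585,.2595);json.dump(c,open("c.json","w"))
go(cl([(-75,-133,16)],c)[0],90+np.degrees(c[2]))
p,T=shot("wrist","w8")
for n in("narrow_rail","jaw_face"):
  for m in masks_of(p,n)[:2]:
    k=m["mask"];print(n,m["score"],m["bbox"],[(r,np.where(k[r])[0][[0,-1]].tolist()) for r in (5,25,40,60,80,100,140,180) if k[r].any()])
print(proj(p,T,cl([(-88.5,-21,40),(-88.5,10,40),(-57.6,-20,50),(-57.6,20,50),(-86,-28,34),(-64,-28,34),(-64,-120,34),(-86,-120,34)],c)).round(0).tolist())
for r in (4,12,20,28,36): print(r,[int(v) for v in p["color"][r,190:330:3].mean(1)])
```

```text
pos [ 0.5442 -0.2069  0.0177] yaw 104.77 tilt z [ 0.003 -0.001 -1.   ] shift mm [ 0.8 -0.5  1.7] az -0.09 t 18.9333
narrow_rail 0.63 [225.3, 2.0, 288.5, 319.5] [(5, [226, 288]), (25, [226, 289]), (40, [226, 288]), (60, [227, 288]), (80, [227, 288]), (100, [228, 287]), (140, [228, 286]), (180, [229, 285])]
jaw_face 0.73 [106.6, 334.3, 273.3, 384.0] []
[[212.0, -45.0], [210.0, -152.0], [314.0, -62.0], [316.0, -210.0], [222.0, -16.0], [287.0, -16.0], [282.0, 234.0], [228.0, 234.0]]
4 [90, 89, 91, 87, 90, 92, 90, 90, 91, 90, 90, 90, 141, 215, 228, 238, 240, 240, 241, 241, 232, 218, 225, 234, 233, 233, 231, 216, 210, 220, 231, 225, 200, 149, 75, 77, 75, 75, 72, 72, 75, 70, 72, 76, 70, 70, 77]
12 [88, 91, 88, 87, 87, 89, 90, 87, 88, 88, 92, 58, 187, 244, 245, 244, 244, 245, 244, 245, 244, 244, 245, 244, 244, 245, 245, 243, 244, 245, 245, 244, 245, 225, 76, 74, 75, 79, 74, 72, 71, 71, 76, 74, 70, 75, 75]
20 [89, 90, 92, 89, 93, 85, 89, 88, 91, 92, 74, 50, 188, 244, 245, 244, 245, 245, 244, 245, 245, 245, 245, 245, 245, 245, 245, 245, 246, 244, 244, 245, 244, 205, 77, 77, 78, 74, 76, 71, 74, 77, 75, 74, 74, 77, 74]
28 [90, 91, 92, 87, 89, 93, 89, 88, 88, 87, 64, 51, 157, 245, 245, 245, 244, 244, 245, 244, 245, 244, 245, 245, 245, 245, 245, 244, 245, 245, 245, 245, 245, 191, 76, 75, 75, 76, 76, 76, 77, 79, 77, 75, 76, 71, 75]
36 [81, 87, 88, 93, 92, 91, 93, 88, 88, 91, 91, 58, 138, 243, 244, 245, 245, 245, 246, 246, 245, 245, 245, 245, 246, 245, 246, 245, 245, 245, 245, 245, 244, 178, 73, 78, 77, 79, 75, 76, 74, 75, 74, 75, 75, 74, 72]
```

>>> {"op": "drive_tool", "data": {"rows": [[0,0,0,0.005,0,0,0],[0,0,0,0.008,0,0,0],[0,0,0,0.008,0,0,0],[0,0,0,0.008,0,0,0],[0,0,0,0.005,0,0,0],[0,0,0,0,0,0,0]]}}

```text
time: 19.58
tool_pos: [0.5333, -0.1718, 0.016]
tcp_rot: [-1.915, -2.489, 0.0]
wrist_force: [-0.3, -0.3, -1.4]
width: 0.241
grip_force: 61.3
```

>>> {"op": "drive_tool", "data": {"rows": [[0,0,0,0.005,0,0,0],[0,0,0,0.006,0,0,0],[0,0,0,0.005,0,0,0],[0,0,0,0,0,0,0],[0,0,0,0,0,0,0]]}}

```text
time: 20.0
tool_pos: [0.5299, -0.1577, 0.0162]
tcp_rot: [-1.917, -2.489, 0.0]
wrist_force: [0.2, 0.2, -0.5]
width: 0.237
grip_force: 61.3
```

```bash
cat > chk.py <<'E'
from h import *
import json,sys
c=json.load(open("c.json"));st=status.read_state();a=c[2]
d=(st["tool_pos"][:2]-np.array(c[:2]))*1e3;print("clamp TCP",round(d[0]*np.cos(a)+d[1]*np.sin(a),1),round(-d[0]*np.sin(a)+d[1]*np.cos(a),1),round(st["tool_pos"][2]*1e3,1))
f=st["wrist_force"];print("F clamp",round(f[0]*np.cos(a)+f[1]*np.sin(a),1),round(-f[0]*np.sin(a)+f[1]*np.cos(a),1),round(f[2],1),"M",np.round(st["torque"],2),"t",st["time"])
E
python3 chk.py
```

```text
clamp TCP -75.6 -82.5 16.2
F clamp 0.3 0.2 -0.5 M [-0.03 -0.02  0.01] t 20.0
```

>>> {"op": "drive_tool", "data": {"rows": [[0,0,0,0.004,0,0,0],[0,0,0,0.004,0,0,0],[0,0,0,0.004,0,0,0],[0,0,0,0,0,0,0]]}}

```text
time: 20.33
tool_pos: [0.5265, -0.1456, 0.0161]
tcp_rot: [-1.917, -2.488, 0.0]
wrist_force: [-0.7, 0.1, -1.6]
width: 0.243
grip_force: 61.3
```

>>> {"op": "drive_tool", "data": {"rows": [[0,0,0,0.004,0,0,0],[0,0,0,0.004,0,0,0],[0,0,0,0,0,0,0]]}}

```text
time: 20.58
tool_pos: [0.5245, -0.1379, 0.0161]
tcp_rot: [-1.917, -2.488, 0.0]
wrist_force: [0.3, 0.2, -1.8]
width: 0.24
grip_force: 61.3
```

```bash
python3 chk.py
```

```text
clamp TCP -75.7 -62.1 16.1
F clamp 0.3 0.2 -1.8 M [-0.07  0.01  0.02] t 20.5833
```

>>> {"op": "drive_tool", "data": {"rows": [[0,0,0,0.005,0,0,0],[0,0,0,0.005,0,0,0],[0,0,0,0.005,0,0,0],[0,0,0,0.004,0,0,0],[0,0,0,0,0,0,0]]}}

```text
time: 21.0
tool_pos: [0.5196, -0.1193, 0.0161]
tcp_rot: [-1.916, -2.489, 0.0]
wrist_force: [-1.1, -0.2, -1.8]
width: 0.24
grip_force: 61.3
```

```bash
python3 chk.py
```

```text
clamp TCP -75.8 -42.8 16.1
F clamp -1.2 0.1 -1.8 M [-0.04  0.01 -0.04] t 21.0
```

>>> {"op": "drive_tool", "data": {"rows": [[0,0,0,0.002,0,0,0],[0,0,0,0.002,0,0,0],[0,0,0,0,0,0,0]]}}

```text
time: 21.25
tool_pos: [0.519, -0.1161, 0.0163]
tcp_rot: [-1.917, -2.489, -0.0]
wrist_force: [0.3, -0.2, -0.8]
width: 0.243
grip_force: 61.3
```

>>> {"op": "drive_tool", "data": {"rows": [[0,0,0,0.0015,0,0.0005,0],[0,0,0,0.0015,0,0.0005,0],[0,0,0,0,0,0,0]]}}

```text
time: 21.5
tool_pos: [0.5181, -0.1133, 0.0151]
tcp_rot: [-1.917, -2.488, 0.0]
wrist_force: [-0.1, -0.6, -1.3]
width: 0.237
grip_force: 61.3
```

```bash
python3 chk.py
```

```text
clamp TCP -75.6 -36.6 15.1
F clamp -0.2 -0.6 -1.3 M [-0.04 -0.02  0.  ] t 21.5
```

Expected contact is around here; advance in small steps.

>>> {"op": "drive_tool", "data": {"rows": [[0,0,0,0.0015,0,0.0003,0],[0,0,0,0.0015,0,0,0],[0,0,0,0,0,0,0]]}}

```text
time: 21.75
tool_pos: [0.5185, -0.1122, 0.0155]
tcp_rot: [1.913, 2.487, -0.002]
wrist_force: [0.7, -6.0, -1.8]
width: 0.239
grip_force: 61.3
```

```bash
python3 chk.py
```

```text
clamp TCP -75.0 -35.6 15.5
F clamp -0.9 -6.0 -1.8 M [-1.08 -0.1   0.17] t 21.75
```

>>> {"op": "drive_tool", "data": {"rows": [[0,0,0,0.0015,0,0,0],[0,0,0,0,0,0,0],[0,0,0,0,0,0,0]]}}

```text
time: 22.0
tool_pos: [0.5186, -0.1121, 0.0158]
tcp_rot: [1.911, 2.486, -0.003]
wrist_force: [1.0, -10.7, -2.1]
width: 0.238
grip_force: 61.2
```

```bash
python3 chk.py
```

```text
clamp TCP -74.8 -35.6 15.8
F clamp -1.7 -10.6 -2.1 M [-1.89 -0.15  0.27] t 22.0
```

>>> {"op": "drive_tool", "data": {"rows": [[0,0,0,0,0,0.001,0],[0,0,0,0,0,0.0007,0],[0,0,0,0,0,0,0],[0,0,0,0,0,0,0]]}}

```text
time: 22.33
tool_pos: [0.5187, -0.1121, 0.0146]
tcp_rot: [1.911, 2.486, -0.003]
wrist_force: [-0.5, -10.6, 2.2]
width: 0.234
grip_force: 61.8
```

```bash
python3 chk.py
```

```text
clamp TCP -74.7 -35.6 14.6
F clamp -3.2 -10.1 2.2 M [-1.46  0.22  0.38] t 22.3333
```

>>> {"op": "drive_tool", "data": {"rows": [[0,0,0,-0.0025,0,0,0],[0,0,0,0,0,0,0],[0,0,0,-0.0005,0,0,0.42],[0,0,0,0,0,0,0.42],[0,0,0,0,0,0,0.42],[0,0,0,0,0,0,0.42]]}}

```text
time: 22.83
tool_pos: [0.5177, -0.1118, 0.0131]
tcp_rot: [-1.917, -2.488, 0.0]
wrist_force: [0.3, 0.6, -1.4]
width: 0.418
grip_force: 0.0
```

```bash
python3 chk.py
python3 - <<'E'
from h import *
p,T=shot("wrist","w9")
for m in masks_of(p,"narrow_rail")[:2]: print(m["score"],m["bbox"],cv2.boxPoints(minrect(m["mask"])).round(1).tolist())
E
```

```text
clamp TCP -75.6 -35.1 13.1
F clamp 0.5 0.5 -1.4 M [ 0.   -0.02 -0.01] t 22.8333
0.82 [231.7, 120.5, 290.6, 325.2] [[226.3000030517578, 320.20001220703125], [230.0, 117.5999984741211], [290.1000061035156, 118.69999694824219], [286.3999938964844, 321.29998779296875]]
```

>>> {"op": "drive_tool", "data": {"rows": [[0,0,0,-0.008,0,0,0.42],[0,0,0,-0.005,0,-0.01,0.42],[0,0,0,0,0,-0.025,0.42],[0,0,0,0,0,-0.035,0.4],[0,0,0,0,0,-0.035,0.35],[0,0,0,0,0,-0.035,0.35],[0,0,0,0,0,-0.03,0.35],[0,0,0,0,0,-0.015,0.35]]}}

```text
time: 23.6
tool_pos: [0.5238, -0.1259, 0.2044]
tcp_rot: [1.913, 2.482, 0.005]
wrist_force: [0.2, -0.2, 0.4]
width: 0.351
grip_force: 0.0
```

>>> {"op": "drive_tool", "data": {"rows": [[0,0,0,0,0,0,0.35],[0,0,0,0,0,0,0.35],[0,0,0,0,0,0,0.35]]}}

```text
time: 23.85
tool_pos: [0.5205, -0.1247, 0.1975]
tcp_rot: [-1.917, -2.487, 0.001]
wrist_force: [-0.1, -0.4, -0.1]
width: 0.352
grip_force: 0.0
```

```bash
python3 chk.py
python3 - <<'E'
from h import *
import json
c=json.load(open("c.json"))
p,T=shot("wrist","w10"); go(cl([(-84,30,200)],c)[0],90+np.degrees(c[2]))
for nm in ("pawl_pin","pawl","narrow_rail"):
    for m in masks_of(p,nm)[:2]: print(nm,m["score"],m["bbox"])
print(proj(p,T,cl([(-84,16,148),(-84,53,148),(-84,30,148),(-86,-62,32),(-64,-62,32),(-86,28,32)],c)).round(1).tolist())
g=cv2.cvtColor(p["color"],cv2.COLOR_RGB2GRAY); q=proj(p,T,cl([(-84,s,148) for s in (16,22,28,34,40)],c)).astype(int)
for u,v in q: print(v,u,g[v,max(u-24,0):u+25:2].tolist())
p,T=shot("side","s5")
for nm in ("pawl_pin","narrow_rail"):
    for m in masks_of(p,nm)[:2]: print("side",nm,m["score"],m["bbox"])
print(proj(p,T,cl([(-84,16,148),(-84,53,148),(-86,-62,32),(-64,-62,32)],c)).round(1).tolist())
E
```

```text
clamp TCP -76.2 -48.3 197.5
F clamp -0.2 -0.4 -0.1 M [0.05 0.02 0.01] t 23.85
pos [ 0.5201 -0.1245  0.1967] yaw 104.76 tilt z [-0.003  0.001 -1.   ] shift mm [77.9 -7.6 -3.2] az -0.11 t 23.9
pawl_pin 0.91 [213.6, 9.9, 317.8, 111.3]
pawl 0.62 [218.6, 8.6, 315.7, 106.8]
narrow_rail 0.62 [248.7, 83.4, 271.6, 184.9]
[[242.1, 100.8], [241.2, 29.6], [241.8, 74.5], [246.2, 180.6], [269.4, 180.6], [245.1, 81.9]]
100 242 [69, 140, 158, 151, 142, 186, 115, 80, 77, 78, 84, 94, 100, 96, 90, 83, 96, 139, 153, 127, 105, 135, 231, 242, 243]
89 241 [51, 53, 51, 49, 51, 53, 53, 55, 65, 76, 101, 174, 207, 215, 203, 181, 156, 143, 222, 212, 130, 114, 175, 237, 242]
78 241 [53, 52, 51, 49, 48, 57, 58, 60, 70, 79, 123, 177, 205, 215, 205, 174, 140, 106, 85, 90, 104, 110, 112, 115, 111]
66 241 [54, 53, 56, 57, 63, 65, 73, 84, 87, 130, 166, 191, 208, 214, 206, 186, 154, 103, 84, 85, 105, 107, 107, 113, 109]
55 241 [100, 70, 65, 65, 62, 69, 69, 70, 82, 131, 170, 189, 209, 214, 204, 189, 156, 106, 84, 88, 83, 87, 72, 37, 35]
side pawl_pin 0.59 [176.2, 148.0, 202.8, 168.8]
side pawl_pin 0.47 [196.3, 189.6, 263.8, 217.7]
side narrow_rail 0.62 [186.2, 196.2, 202.1, 235.0]
[[181.7, 162.3], [180.4, 154.2], [189.9, 227.1], [200.1, 225.6]]
```

The rail looks home to within about 1 mm. To be sure, I'll give its end a gentle push with closed fingers before returning the pawl.

>>> {"op": "drive_tool", "data": {"rows": [[0,0,0,-0.015,0.001,0,0],[0,0,0,-0.025,0,0.01,0],[0,0,0,0,0,0.03,0],[0,0,0,0,0,0.035,0],[0,0,0,0,0,0.035,0],[0,0,0,0,0,0.03,0],[0,0,0,0,0,0.02,0],[0,0,0,0,0,0.01,0]]}}

```text
time: 24.87
tool_pos: [0.5299, -0.1629, 0.0244]
tcp_rot: [-1.914, -2.484, 0.003]
wrist_force: [-0.4, -0.8, -0.1]
width: 0.004
grip_force: 0.0
```

>>> {"op": "drive_tool", "data": {"rows": [[0,0,0,0,0,0.006,0],[0,0,0,0,0,0,0],[0,0,0,0,0,0,0]]}}

```text
time: 25.12
tool_pos: [0.5335, -0.1636, 0.0233]
tcp_rot: [1.916, 2.487, 0.001]
wrist_force: [0.1, 0.1, 1.0]
width: 0.002
grip_force: 0.0
```

```bash
python3 chk.py
```

```text
clamp TCP -73.6 -89.2 23.3
F clamp 0.2 0.1 1.0 M [0.   0.02 0.01] t 25.1167
```

>>> {"op": "drive_tool", "data": {"rows": [[0,0,0,0.005,-0.001,0.003,0],[0,0,0,0.005,0,0,0],[0,0,0,0.003,0,0,0],[0,0,0,0,0,0,0],[0,0,0,0,0,0,0]]}}

```text
time: 25.53
tool_pos: [0.5284, -0.1504, 0.0199]
tcp_rot: [1.916, 2.489, 0.0]
wrist_force: [-0.1, 0.4, 0.5]
width: 0.004
grip_force: 0.0
```

>>> {"op": "drive_tool", "data": {"rows": [[0,0,0,0.0015,0,0,0],[0,0,0,0.001,0,0,0],[0,0,0,0,0,0,0]]}}

```text
time: 25.78
tool_pos: [0.5278, -0.1484, 0.0195]
tcp_rot: [1.917, 2.488, 0.0]
wrist_force: [0.1, -0.5, 0.9]
width: -0.001
grip_force: 0.3
```

```bash
python3 chk.py
```

```text
clamp TCP -75.3 -73.0 19.5
F clamp -0.0 -0.5 0.9 M [-0.06 -0.05 -0.03] t 25.7833
```

>>> {"op": "drive_tool", "data": {"rows": [[0,0,0,0.001,0,0,0],[0,0,0,0.001,0,0,0],[0,0,0,0,0,0,0]]}}

```text
time: 26.03
tool_pos: [0.5286, -0.148, 0.02]
tcp_rot: [1.914, 2.486, -0.0]
wrist_force: [1.1, -4.6, -0.6]
width: -0.001
grip_force: 3.2
```

>>> {"op": "drive_tool", "data": {"rows": [[0,0,0,0.001,0,0,0],[0,0,0,0.001,0,0,0],[0,0,0,0,0,0,0]]}}

```text
time: 26.28
tool_pos: [0.5293, -0.1477, 0.0207]
tcp_rot: [1.911, 2.483, -0.001]
wrist_force: [2.6, -11.0, 0.5]
width: 0.0
grip_force: 5.7
```

```bash
python3 chk.py
```

```text
clamp TCP -73.6 -72.8 20.7
F clamp -0.3 -11.2 0.5 M [-1.86 -0.49  0.02] t 26.2833
```

>>> {"op": "drive_tool", "data": {"rows": [[0,0,0,-0.006,0,0,0],[0,0,0,-0.01,0,-0.01,0],[0,0,0,0,0,-0.03,0],[0,0,0,0,0,-0.04,0.35],[0,0,0,0,0,-0.04,0.35],[0,0,0,0,0,-0.04,0.35],[0,0,0,0,0,-0.02,0.35],[0,0,0,0.01,0,0,0.35]]}}

```text
time: 26.95
tool_pos: [0.5323, -0.1527, 0.2071]
tcp_rot: [1.912, 2.478, 0.006]
wrist_force: [1.1, 0.2, 0.7]
width: 0.348
grip_force: 0.0
```

>>> {"op": "drive_tool", "data": {"rows": [[0,0,0,0.025,-0.002,0,0.35],[0,0,0,0.03,-0.002,0,0.35],[0,0,0,0.025,-0.002,0,0.35],[0,0,0,0.013,-0.002,0,0.35],[0,0,0,0.006,0,0,0.35],[0,0,0,0,0,0,0.35],[0,0,0,0,0,0,0.35],[0,0,0,0,0,0,0.35]]}}

```text
time: 27.62
tool_pos: [0.4955, -0.0574, 0.1993]
tcp_rot: [1.918, 2.488, -0.001]
wrist_force: [-0.4, -0.2, 0.0]
width: 0.351
grip_force: 0.0
```

```bash
python3 chk.py
python3 - <<'E'
from h import *
import json
c=json.load(open("c.json"))
p,T=shot("wrist","w11"); go(cl([(-84,30,128.8)],c)[0],90+np.degrees(c[2]))
for m in masks_of(p,"pawl_pin")[:1]: print(m["score"],m["bbox"])
g=cv2.cvtColor(p["color"],cv2.COLOR_RGB2GRAY); q=proj(p,T,cl([(-84,s,148) for s in (12,14,16,18,22,28,34,40,48,53)],c)).round().astype(int)
for u,v in q: print(v,u,g[v,max(u-24,0):u+25:2].tolist())
E
```

```text
clamp TCP -83.2 23.2 199.3
F clamp -0.4 -0.1 0.0 M [-0.05 -0.02 -0.02] t 27.6167
pos [ 0.4955 -0.0575  0.1993] yaw 104.72 tilt z [ 0. -0. -1.] shift mm [ 6.9 -0.8 70.4] az -0.14 t 27.6667
0.89 [232.9, 142.6, 320.7, 230.4]
226 255 [89, 89, 89, 90, 87, 90, 87, 89, 87, 97, 116, 186, 213, 220, 214, 208, 179, 139, 163, 224, 249, 252, 250, 211, 96]
223 255 [89, 87, 89, 90, 91, 90, 87, 85, 91, 100, 103, 104, 119, 172, 184, 165, 160, 165, 232, 251, 252, 252, 251, 210, 97]
220 255 [90, 90, 90, 91, 91, 90, 91, 76, 72, 76, 88, 98, 97, 97, 84, 76, 74, 101, 224, 251, 252, 252, 251, 211, 96]
217 255 [90, 89, 91, 89, 91, 90, 89, 83, 75, 90, 94, 92, 88, 89, 84, 83, 69, 124, 219, 248, 252, 252, 251, 216, 99]
210 255 [94, 92, 95, 97, 95, 95, 93, 97, 88, 76, 83, 90, 87, 87, 85, 79, 82, 111, 133, 238, 252, 252, 252, 235, 103]
201 255 [205, 226, 226, 226, 172, 101, 95, 97, 86, 78, 83, 88, 90, 86, 86, 80, 86, 114, 131, 230, 252, 252, 252, 234, 89]
192 255 [96, 96, 97, 97, 98, 98, 96, 93, 87, 76, 83, 88, 91, 90, 88, 81, 86, 114, 129, 231, 252, 252, 252, 236, 71]
182 255 [212, 228, 229, 223, 146, 103, 101, 100, 88, 77, 82, 85, 90, 84, 88, 78, 80, 113, 127, 229, 252, 252, 252, 239, 82]
169 255 [30, 24, 22, 28, 30, 44, 44, 36, 54, 78, 85, 90, 88, 91, 87, 84, 84, 112, 132, 230, 252, 252, 252, 240, 84]
161 255 [93, 89, 70, 61, 64, 58, 63, 61, 62, 61, 65, 82, 85, 85, 84, 86, 109, 137, 131, 80, 58, 61, 73, 85, 73]
```

>>> {"op": "drive_tool", "data": {"rows": [[0,0,0,0.006,0,0.01,0.35],[0,0,0,0,0,0.02,0.35],[0,0,0,0,0,0.02,0.35],[0,0,0,0,0,0.012,0.35],[0,0,0,0,0,0.006,0.35],[0,0,0,0,0,0.002,0.35],[0,0,0,0,0,0,0.35],[0,0,0,0,0,0,0.35]]}}

```text
time: 28.38
tool_pos: [0.4942, -0.0509, 0.13]
tcp_rot: [1.917, 2.488, 0.001]
wrist_force: [0.2, -0.3, 0.7]
width: 0.347
grip_force: 0.0
```

>>> {"op": "drive_tool", "data": {"rows": [[0,0,0,0,0,0,0],[0,0,0,0,0,0,0],[0,0,0,0,0,0,0],[0,0,0,0,0,0,0],[0,0,0,0,0,0,0]], "force": 35}}

```text
time: 28.8
tool_pos: [0.4934, -0.0512, 0.1304]
tcp_rot: [1.917, 2.488, -0.001]
wrist_force: [-4.3, -1.8, 6.0]
width: 0.101
grip_force: 34.3
```

```bash
python3 chk.py
```

```text
clamp TCP -83.5 29.8 130.4
F clamp -4.6 -0.6 6.0 M [-0.25  0.76  0.03] t 28.8
```

>>> {"op": "drive_tool", "data": {"rows": [[0,0,0,0,0.0074,-0.0067,0],[0,0,0,0,0.0078,-0.0046,0],[0,0,0,0,0.0107,-0.0034,0],[0,0,0,0,0.0113,-0.0006,0],[0,0,0,0,0.0111,0.0022,0],[0,0,0,0,0,0,0]]}}

```text
time: 29.3
tool_pos: [0.5419, -0.0383, 0.143]
tcp_rot: [1.916, 2.488, 0.002]
wrist_force: [-1.1, -1.1, 4.7]
width: 0.103
grip_force: 35.7
```

>>> {"op": "drive_tool", "data": {"rows": [[0,0,0,0,0.0101,0.0049,0],[0,0,0,0,0.0087,0.0072,0],[0,0,0,0,0.0066,0.0091,0],[0,0,0,0,0.0035,0.0083,0],[0,0,0,0,0,0,0]]}}

```text
time: 29.72
tool_pos: [0.5688, -0.031, 0.1109]
tcp_rot: [1.917, 2.488, 0.001]
wrist_force: [1.9, -0.8, -0.5]
width: 0.095
grip_force: 35.2
```

```bash
python3 chk.py
```

```text
clamp TCP -5.5 29.9 110.9
F clamp 1.6 -1.2 -0.5 M [-0.26 -0.42 -0.  ] t 29.7167
```

>>> {"op": "drive_tool", "data": {"rows": [[0,0,0,0,0.0012,0.005,0],[0,0,0,0,0.0005,0.003,0],[0,0,0,0,0,0,0]]}}

```text
time: 29.97
tool_pos: [0.5697, -0.0308, 0.1045]
tcp_rot: [1.917, 2.489, -0.0]
wrist_force: [-0.6, -2.5, 2.9]
width: 0.098
grip_force: 35.8
```

>>> {"op": "drive_tool", "data": {"rows": [[0,0,0,0,0,0.002,0],[0,0,0,0,0,0,0]]}}

```text
time: 30.13
tool_pos: [0.5698, -0.0308, 0.1029]
tcp_rot: [1.917, 2.488, 0.0]
wrist_force: [-0.0, -2.7, 1.0]
width: 0.101
grip_force: 35.9
```

```bash
python3 chk.py
```

```text
clamp TCP -4.5 29.9 102.9
F clamp -0.7 -2.6 1.0 M [-0.37  0.09  0.01] t 30.1333
```

>>> {"op": "drive_tool", "data": {"rows": [[0,0,0,0,0,0,0.35],[0,0,0,0,0,0,0.35],[0,0,0,0,0,0,0.35],[0,0,0,0,0,-0.01,0.35],[0,0,0,0,0,-0.025,0.35],[0,0,0,0,0,-0.035,0.35],[0,0,0,0,0,-0.035,0.35],[0,0,0,0,0,-0.035,0.35]]}}

```text
time: 30.8
tool_pos: [0.5694, -0.0304, 0.2448]
tcp_rot: [-1.917, -2.488, -0.0]
wrist_force: [0.6, -0.3, 0.2]
width: 0.348
grip_force: 0.0
```

>>> {"op": "drive_tool", "data": {"rows": [[0,0,0,-0.02,0,-0.02,0.35],[0,0,0,-0.03,0,-0.01,0.35],[0,0,0,-0.03,0,0,0.35],[0,0,0,-0.02,0,0,0.35],[0,0,0,0,0,0,0.35],[0,0,0,0,0,0,0.35],[0,0,0,0,0,0,0.35]]}}

```text
time: 31.38
tool_pos: [0.595, -0.1267, 0.273]
tcp_rot: [-1.917, -2.488, -0.001]
wrist_force: [0.2, -0.3, -0.0]
width: 0.351
grip_force: 0.0
```

```bash
python3 chk.py
python3 - <<'E'
from h import *
import json
c=json.load(open("c.json"));S=lambda m:(round(m["score"],2),[float(x) for x in m["bbox"]])
a=-1.1
for cam in ("wrist","side","top"):
    p,T=shot(cam,"z_"+cam);print(cam)
    for nm in ("pawl_pin","narrow_rail","wide_rail","crank_grip","jaw_face"):
        print(nm,[S(m) for m in masks_of(p,nm)[:2]])
    print("pin0",proj(p,T,cl([(-5.5,16,115),(-5.5,53,115)],c)).round().tolist(),"rail",proj(p,T,cl([(-86,-62,32),(-64,-62,32)],c)).round().tolist(),"crank",proj(p,T,cl([(10+55*np.sin(a),79,64+55*np.cos(a)),(10+55*np.sin(a),129,64+55*np.cos(a))],c)).round().tolist(),"jaw",proj(p,T,cl([(-57.6,-20,50),(-57.6,20,50)],c)).round().tolist())
E
```

```text
clamp TCP -4.7 -69.3 273.0
F clamp 0.1 -0.3 -0.0 M [-0.04  0.01 -0.01] t 31.3833
wrist
pawl_pin [(0.75, [184.4, 12.9, 273.0, 75.7])]
narrow_rail [(0.78, [181.7, 65.0, 206.2, 146.9])]
wide_rail [(0.93, [113.6, 241.7, 202.0, 270.3]), (0.72, [150.6, 0.0, 351.2, 154.1])]
crank_grip []
jaw_face [(0.86, [205.7, 73.6, 343.0, 109.8])]
pin0 [[255.0, 71.0], [255.0, 24.0]] rail [[186.0, 146.0], [205.0, 146.0]] crank [[217.0, -1.0], [216.0, -63.0]] jaw [[206.0, 109.0], [205.0, 70.0]]
side
pawl_pin [(0.66, [196.8, 159.4, 223.2, 180.8])]
narrow_rail [(0.59, [183.9, 198.8, 201.5, 235.0])]
wide_rail [(0.97, [138.3, 277.0, 210.7, 302.8]), (0.7, [171.6, 156.6, 273.2, 248.3])]
crank_grip [(0.34, [174.5, 156.6, 273.6, 245.8])]
jaw_face [(0.65, [198.0, 190.1, 263.1, 217.7])]
pin0 [[219.0, 171.0], [217.0, 163.0]] rail [[190.0, 227.0], [200.0, 226.0]] crank [[202.0, 169.0], [199.0, 159.0]] jaw [[200.0, 207.0], [198.0, 197.0]]
top
pawl_pin []
narrow_rail [(0.66, [247.3, 235.8, 283.8, 247.3]), (0.48, [176.9, 105.5, 231.2, 141.3])]
wide_rail [(0.75, [334.5, 217.7, 352.1, 258.1])]
crank_grip [(0.75, [195.9, 229.9, 218.9, 242.1])]
jaw_face [(0.47, [251.5, 211.4, 265.4, 238.4])]
pin0 [[243.0, 212.0], [227.0, 216.0]] rail [[283.0, 240.0], [281.0, 231.0]] crank [[220.0, 234.0], [198.0, 239.0]] jaw [[264.0, 232.0], [247.0, 236.0]]
```

```bash
python3 -c "
from workcell import workorder
print(workorder.finish_job())"
```

```text
the job is handed in; nothing more can be done
None
```

The job is handed in at about 31 s of the 69 s allowed: the clamp is fully open, the narrow rail is released and home against its stop, the pawl is back down on the wheel, and nothing else was moved; the final camera check agreed, but the hand-in returned no verdict.

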